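Close down the key-cutting bench

ROBOT

A 6-joint arm with a two-finger parallel gripper is mounted at the origin on the work surface. World frame = base frame: x ahead of the robot, y to its left, z up, the work surface at z = 0. Lengths are in mm, angles in rad, forces in N, time in s.
With the tool pointing down it reaches from about 325 to 775 mm from the base axis. Payload 5.5 kg.
Tool frame: the origin (TCP) lies between the finger pads; the fingertips stand 8 mm ahead of it and the grasp point (between the pads) lies 11 mm behind it; x points along the fingers, z is the direction in which the jaws open and shut, and the axes are right-handed (so a half turn about x gives the same grasp; the last joint's range is limited). The gripper opens to 85 mm and grips with 20 to 120 N. Pads are 22 mm wide; open, the fingers measure 114 mm over their backs; the gripper's body (76 mm by 85 mm) begins 54 mm behind the grasp point. The pads swing forward as they close: fully open they stand 13 mm farther back than shut.
Start: joints at [-1.168, 0.091, 1.231, -0, 1.82, -0.057], TCP at [266.263, -537.699, 199.675] pointing down, gripper open.
Joint ranges: [-2.87, 2.87], [-0.86, 2.18], [0.17, 2.46], [-1.51, 4.65], [0.06, 2.69], [-2.65, 2.65]. Speed limits (rad/s): [2.57, 2.57, 3.01, 3.14, 3.14, 3.14].

INTERFACE

Orientations are given as a unit quaternion [w, x, y, z].
In Python, from plant import * gives the robot as it stands.
- The arm moves only by the tool drive_tool, never from a script. Its argument "rows" is a list of rows, each an object of numbers: "dx", "dy", "dz": the shift along the tool's x, y, z in cm; "wx", "wy", "wz": the turn, a rotation vector about the tool's x, y, z in rad. A call has 1 to 20 rows; each row shifts and turns the pose as measured when the row begins, along the tool's axes as they then stand; what a row does not reach is not made up. A row lasts 1/10 s, in which the tool goes at most 50 mm and 8.59 degrees, less where a joint would pass 70% of its speed; a pose out of reach is approached as far as the arm can. A call is refused whole if a number of a shift passes 5 or a number of a turn 0.15, either way. A call with a gripper value outside its range is refused whole. "gripper" is the opening, from 0 (shut) to 1 (fully open), set as the call begins (left out, the last holds). The fingers move at their own pace and stop on an object; "force" is the grip in N (left out, the last holds). Time passes only in rows, so rows that do not move let the fingers close. It gives the time, the measured TCP pose, the force and the opening at its end, in the units of the state.
- read_state(): the state, without advancing time (a new reading comes with each control period).
- get_image(name): name is "scene" or "side" or "wrist"; returns (picture, depth): 400x640x3 uint8, red, green, blue; 400x640 float32, mm along the optical axis (not along the pixel's ray), 0 where there is no reading.
- camera_params(name): a dict with "fx", "fy", "cx", "cy" (pixels), "world_to_cam" (4x4, takes a point from world to camera coordinates); the wrist camera has in their place "mount" (4x4, takes a point from camera to tool coordinates, whose origin is the TCP and whose axes are the tool frame's). Camera axes: x right, y down, z forward; pixel columns grow to the right and rows downward; lengths in mm; the calibration is good to about 2 mm. A picture is of the moment at which its call begins: read the wrist's pose just before it. camera_params takes no time and is no camera call.
- finish_job(): hands the job in, once; it reports no verdict.
The state is a dict: "clock": time; "joints": joint angles; "qvel": joint speeds; "effort": joint torques, N m; "tool_pos": TCP position; "ee_rot": TCP orientation; "force": force on the tool from outside, world axes, zero at the start; "torque": the same for the moment, N m; "grip_width": finger opening in mm.
Only numpy, scipy, OpenCV 4.12 (cv2) and the standard library are available. Lean on these libraries where they do the work, as an engineer would, in place of code of your own. Each camera call takes 0.05 s, during which the arm holds its last target.

TASK

Close down the key-cutting bench: first press the big stop button on the control box, then lay every hand tool that is out on the bench fully home in a cradle of the rack whose slots fit its handle (slim handles in the slim rack, thick ones in the wide rack, one tool to a cradle), the handle about centred over the two saddles and the blade pointing away from the robot. Only when all are stowed, switch the machine off by pressing the three small keys fully, one at a time, starting with the one next to the stop button and working outward. Leave everything else on the bench where it is.

Things in the scene. Friction and masses are not known exactly. Their poses are not given: they have to be found in the camera images.
- flat_file: Slim-handled flat key file: steel blade 14 x 4 mm, 48 mm long. Square black handle 18 x 18 mm, 104 mm long. Lies on any flat of the handle. Origin: middle of the handle, on its axis (9 mm above its support); x along the tool from handle to blade; blade end 100 mm from the origin. About 80 g. May be absent.
- round_file: Slim-handled round file: straight steel rod 8 mm thick, 48 mm long. Square black handle 18 x 18 mm, 104 mm long. Lies on any flat of the handle. Origin: middle of the handle, on its axis (9 mm above its support); x along the tool from handle to blade; blade end 100 mm from the origin. About 70 g. May be absent.
- pin_pick: Slim-handled pin pick: thin 6 mm steel wire with a bent end, 48 mm long. Square black handle 18 x 18 mm, 104 mm long. Lies on any flat of the handle. Origin: middle of the handle, on its axis (9 mm above its support); x along the tool from handle to blade; blade end 100 mm from the origin. About 60 g. May be absent.
- screwdriver: Thick-handled screwdriver: steel shaft 10 mm thick, 48 mm long with its bit. Square black handle 32 x 32 mm, 104 mm long. Lies on any flat of the handle. Origin: middle of the handle, on its axis (16 mm above its support); x along the tool from handle to blade; blade end 100 mm from the origin. About 160 g. May be absent.
- wire_brush: Thick-handled round wire brush: brass-wire cylinder 24 mm thick, 38 mm long, on a short stem. Square black handle 32 x 32 mm, 104 mm long. Lies on any flat of the handle. Origin: middle of the handle, on its axis (16 mm above its support); x along the tool from handle to blade; blade end 100 mm from the origin. About 150 g. May be absent.
- flat_file_tip (a point): Blade end of the flat file, on its axis, 100 mm from the middle of the handle.
- round_file_tip (a point): Blade end of the round file, on its axis, 100 mm from the middle of the handle.
- pin_pick_tip (a point): Blade end of the pin pick, on its axis, 100 mm from the middle of the handle.
- screwdriver_tip (a point): Blade end of the screwdriver, on its axis, 100 mm from the middle of the handle.
- wire_brush_tip (a point): Blade end of the wire brush, on its axis, 100 mm from the middle of the handle.
- slim_rack_bay0 (a point): Slim rack, fixed to the bench: aluminium foot 110 x 172 x 8 mm, two rows of grey saddles (12 mm thick, centred 36 mm before and behind the middle, 60 mm clear between the rows for fingers) forming three open-topped cradles 62 mm apart. This point: seat of the cradle at the -y end, 34 mm above the bench. x along the slots, away from the robot; y along the row; z up.
- slim_rack_bay1 (a point): Seat of the next cradle of the slim rack (+y), axes alike. Each seat point is where the middle of a 18 mm handle lies when home: across both saddles, on the slot floors, 34 mm above the bench. Slots 24 mm wide, floors 25 mm and cheek tops 40 mm above the bench, top 4 mm of the cheeks bevelled.
- slim_rack_bay2 (a point): Seat of the last cradle (+y end) of the slim rack, as the others.
- wide_rack_bay0 (a point): Wide rack, fixed to the bench: aluminium foot 110 x 142 x 8 mm, two rows of grey saddles (12 mm thick, centred 36 mm before and behind the middle, 60 mm clear between the rows for fingers) forming two open-topped cradles 80 mm apart. This point: seat of the cradle at the -y end, 41 mm above the bench. x along the slots, away from the robot; y along the row; z up.
- wide_rack_bay1 (a point): Seat of the next cradle of the wide rack (+y), axes alike. Each seat point is where the middle of a 32 mm handle lies when home: across both saddles, on the slot floors, 41 mm above the bench. Slots 38 mm wide, floors 25 mm and cheek tops 49 mm above the bench, top 4 mm of the cheeks bevelled.
- control_box: Control box of the key machine, fixed to the bench: grey box 90 x 204 x 40 mm with four plain spring buttons in one row along its length, y: the big stop button (40 mm across) at one end (y = +70 mm), then the three small keys (24 mm across) at y = +16, -29 and -74 mm. Origin: middle of its underside; x away from the robot.
- stop (a joint): Travel of the big stop button, 40 mm across, its top face 62 mm above the bench when up: 0 up, 0.006 m fully down (5 N); springs back when let go. A press counts from 0.0045 m.
- key1 (a joint): Travel of the small key next to the stop button, 24 mm across, its top face 62 mm above the bench when up: 0 up, 0.006 m fully down (5 N); springs back when let go. A press counts from 0.0045 m.
- key2 (a joint): Travel of the middle one of the three small keys, 24 mm across, its top face 62 mm above the bench when up: 0 up, 0.006 m fully down (5 N); springs back when let go. A press counts from 0.0045 m.
- key3 (a joint): Travel of the small key farthest from the stop button, 24 mm across, its top face 62 mm above the bench when up: 0 up, 0.006 m fully down (5 N); springs back when let go. A press counts from 0.0045 m.
- padlock: Brass padlock lying flat, about 65 x 45 x 24 mm, beside the tools; a bystander. Origin: middle of its underside.
- fob: Black car-key fob, 70 x 38 x 16 mm, beside the tools; a bystander. Origin: middle of its underside.
- oil_bottle: White oil bottle, 56 mm across, 130 mm tall, at the left of the bench; a bystander. Origin: middle of its underside.
- mug: White mug, 80 mm across, 90 mm tall, at the left of the bench; a bystander. Origin: middle of its underside.
Things that resemble listed ones, but are neither listed nor needed, are in the scene too. What is shaped like the flat_file but green or yellow is not meant.

How it is judged:
By the outcome, as a careful person would: the job done as asked, in the order asked, and still so for the second after the job is handed in, with the robot touching nothing.
Of flat_file, round_file, pin_pick, screwdriver, wire_brush only 3 to 5 are there at a start; the rules pass over those that are not, and their reading is None.
At some moment in a run one of flat_file, round_file, pin_pick, screwdriver, wire_brush may be knocked a few centimetres aside while the robot is not near it.
Once in a run the grip may slacken for a moment while it holds something.
It also fails if it takes over 210 s, if anything falls off the work surface, if the arm or the gripper's body presses on something with over 40 N, if the wrist force passes 120 N, or if a joint passes its speed limit or range.

## Working session

There is one attempt and no reset: what is moved stays moved. The work goes in short steps, Python scripts to look and compute and a tool call to move; the robot and the scene stay as the last step left them, time stands still between calls to the robot, and variables do not carry over. Pictures are saved under pics/ and viewed, and the job is handed in when it is done.

Besides the shell and the picture viewer there is one more tool, called after "Request:" in YAML: its name, and indented under it one key for each argument. drive_tool: Moves the arm, as the interface text tells. Its arguments: {"type":"object","properties":{"rows":{"type":"array"},"gripper":{"type":"number"},"force":{"type":"number"}},"required":["rows"]}

```bash
ls; mkdir -p pics; cat > h.py <<'E'
from plant import *
import numpy as np, cv2
from scipy.spatial.transform import Rotation as R
def snap(n,f):
    s=read_state(); p,d=get_image(n)
    cv2.imwrite('pics/'+f+'.png',p[:,:,::-1]); np.savez('pics/'+f+'.npz',p=p,d=d,pos=s['tool_pos'],rot=s['ee_rot']); return s,p,d
def Tt(s):
    q=s['ee_rot']; T=np.eye(4); T[:3,:3]=R.from_quat([q[1],q[2],q[3],q[0]]).as_matrix(); T[:3,3]=s['tool_pos']; return T
def cloud(n,d,s=None):
    c=camera_params(n); v,u=np.mgrid[0:d.shape[0],0:d.shape[1]]
    P=np.stack([(u-c['cx'])/c['fx']*d,(v-c['cy'])/c['fy']*d,d,np.ones_like(d)],-1)
    T=np.linalg.inv(np.array(c['world_to_cam'])) if n!='wrist' else Tt(s)@np.array(c['mount'])
    W=(P@T.T)[...,:3]; W[d<=0]=np.nan; return W
def st():
    s=read_state(); print('t',s['clock'],'pos',np.round(s['tool_pos'],1),'grip',s['grip_width'],'F',np.round(s['force'],1)); print(np.round(Tt(s)[:3,:3],3)); print(np.round(s['joints'],3)); return s
E
python3 - <<'E'
from h import *
st()
for n in('scene','side','wrist'): snap(n,n+'0'); 
for n in('scene','side','wrist'): print(n,camera_params(n))
E
```

```text
pics
t 0.0 pos [ 266.1 -537.4  198.5] grip 85.65640509670429 F [-0.2  0.8 -0.7]
[[-0.001  0.896  0.444]
 [ 0.002  0.444 -0.896]
 [-1.     0.    -0.002]]
[-1.168  0.092  1.232 -0.     1.82  -0.057]
scene {'fx': 396.7634358871437, 'fy': 396.7634358871437, 'cx': 314.42724328038065, 'cy': 198.15184914690684, 'world_to_cam': array([[-5.14392248e-01,  8.57455769e-01, -1.30467854e-02,
         2.55929309e+02],
       [ 4.83938466e-01,  2.77690126e-01, -8.29874542e-01,
        -1.20240418e+02],
       [-7.07957751e-01, -4.33194873e-01, -5.57797477e-01,
         1.49398514e+03],
       [ 0.00000000e+00,  0.00000000e+00,  0.00000000e+00,
         1.00000000e+00]])}
side {'fx': 396.87299789033585, 'fy': 396.87299789033585, 'cx': 311.34323042347654, 'cy': 195.10707461162156, 'world_to_cam': array([[-8.88168472e-01, -4.59514069e-01, -1.89393353e-03,
         3.47813415e+02],
       [-2.95140346e-01,  5.73609258e-01, -7.64110329e-01,
         1.96396275e+02],
       [ 3.52205824e-01, -6.78099727e-01, -6.45082799e-01,
         1.08266249e+03],
       [ 0.00000000e+00,  0.00000000e+00,  0.00000000e+00,
         1.00000000e+00]])}
wrist {'fx': 281.3462659306254, 'fy': 281.3462659306254, 'cx': 319.9564075061341, 'cy': 195.5292362930061, 'mount': array([[ 6.22807329e-04, -2.74650326e-01,  9.61543972e-01,
        -1.73685261e+02],
       [-5.50157118e-04, -9.61544107e-01, -2.74650008e-01,
         6.95920639e+01],
       [ 9.99999655e-01, -3.57946223e-04, -7.49957549e-04,
        -2.81023426e-01],
       [ 0.00000000e+00,  0.00000000e+00,  0.00000000e+00,
         1.00000000e+00]])}
```

View pics/scene0.png

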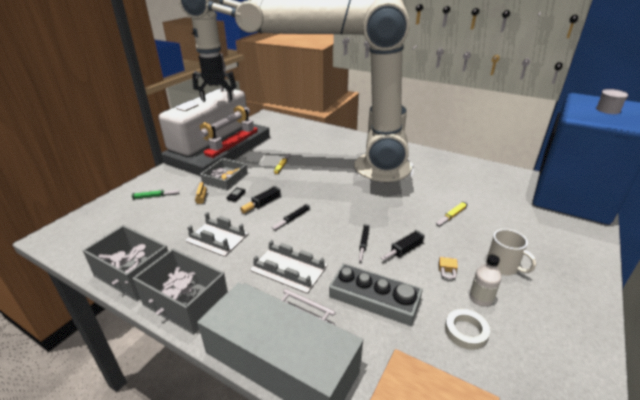

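View pics/side0.png

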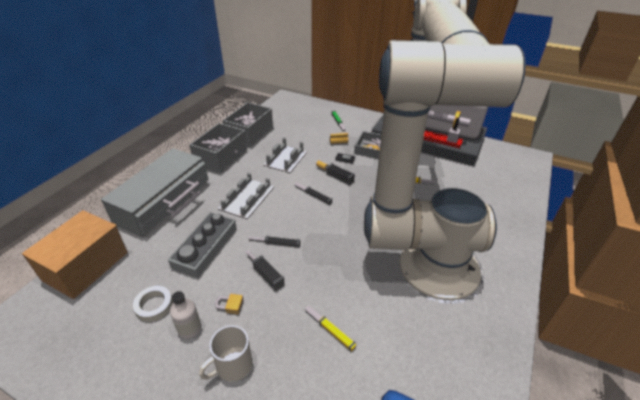

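View pics/wrist0.png

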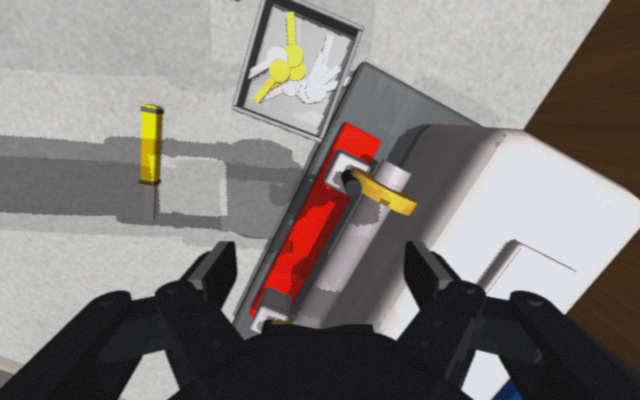

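```bash
python3 - <<'E'
from h import *
def P(n,pts):
    z=np.load(f'pics/{n}0.npz'); W=cloud(n,z['d'])
    for k,(u,v) in pts.items(): print(n,k,np.round(np.nanmedian(W[v-1:v+2,u-1:u+2].reshape(-1,3),0),0))
P('scene',dict(brush=(266,197),brtip=(246,208),slimA=(294,214),slimAt=(276,227),slimB=(364,236),slimBt=(361,257),thick=(408,244),thickt=(385,260),pad=(448,266),orange=(201,190),fob=(236,194),stop=(405,292),k1=(383,286),k2=(364,280),k3=(346,272),rackA=(216,234),rackB=(288,266)))
P('side',dict(brush=(342,174),brtip=(321,164),slimA=(318,196),slimB=(285,242),thick=(268,270)))
# orthomap, 2 px/mm?  x 150..850, y -650..650
for n in('scene','side'):
    z=np.load(f'pics/{n}0.npz'); W=cloud(n,z['d']); p=z['p']
    m=np.zeros((600,800,3),np.uint8); W=np.nan_to_num(W,nan=-9999)
    o=np.argsort(W[...,2].ravel()); w=W.reshape(-1,3)[o]; c=p.reshape(-1,3)[o]
    ok=(w[:,2]>-30)&(w[:,2]<160); w=w[ok];c=c[ok]
    r=((850-w[:,0])/1.25).astype(int); cc=((500-w[:,1])/1.25).astype(int)
    k=(r>=0)&(r<600)&(cc>=0)&(cc<800)
    for a,b in((0,0),(0,1),(1,0),(1,1)): m[np.clip(r[k]+a,0,599),np.clip(cc[k]+b,0,799)]=c[k]
    cv2.imwrite(f'pics/ortho_{n}.png',m[:,:,::-1])
E
```

```text
scene brush [ 420. -228.   29.]
scene brtip [ 496. -250.   22.]
scene slimA [ 440. -108.   16.]
scene slimAt [ 512. -123.   10.]
scene slimB [428. 123.  17.]
scene slimBt [505. 151.  11.]
scene thick [416. 247.  30.]
scene thickt [478. 209.  -1.]
scene pad [437. 362.  21.]
scene orange [ 500. -434.   34.]
scene fob [ 441. -340.   15.]
scene stop [613. 307.  60.]
scene k1 [620. 258.  60.]
scene k2 [624. 212.  60.]
scene k3 [623. 165.  61.]
scene rackA [ 625. -259.    6.]
scene rackB [629.  -1.   8.]
side brush [ 390. -225.   33.]
side brtip [ 483. -251.   27.]
side slimA [ 420. -102.   15.]
side slimB [411. 125.  16.]
side thick [394. 242.  32.]
```

View pics/ortho_scene.png

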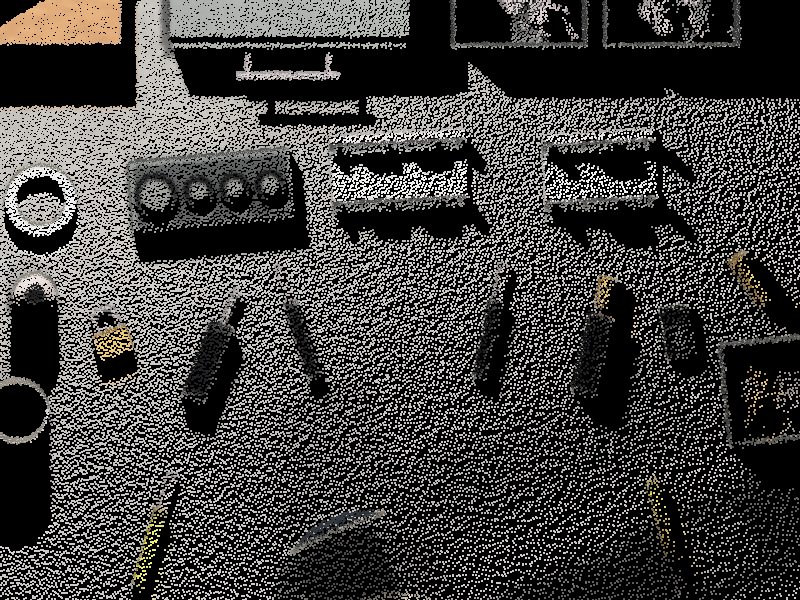

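Request:
drive_tool:
  rows:
    - {"dx": -3, "wx": 0.115}
    - {"dx": -3, "wx": 0.115}
    - {"dx": -3, "wx": 0.115}
    - {"dx": -2, "wx": 0.115}
    - {}
  gripper: 1

```text
invalid input
```

```bash
python3 -c "
from h import *
st()"
```

```text
t 0.15 pos [ 266.1 -537.5  198.8] grip 85.53779464349456 F [-0.4  0.1 -0. ]
[[-0.001  0.896  0.444]
 [ 0.001  0.444 -0.896]
 [-1.     0.    -0.001]]
[-1.168  0.092  1.232  0.     1.82  -0.057]
```

Request:
drive_tool:
  rows:
    - {"dx": -3, "wx": 0.115}
    - {"dx": -3, "wx": 0.115}
    - {"dx": -3, "wx": 0.115}
    - {"dx": -2, "wx": 0.115}
    - {"dx": 0}
  gripper: 1

```text
invalid input
```

```bash
python3 -c "
from h import *
st()"
```

```text
t 0.15 pos [ 266.1 -537.5  198.8] grip 85.53779464349456 F [-0.4  0.1 -0. ]
[[-0.001  0.896  0.444]
 [ 0.001  0.444 -0.896]
 [-1.     0.    -0.001]]
[-1.168  0.092  1.232  0.     1.82  -0.057]
```

Perhaps every key must be given.

Request:
drive_tool:
  rows:
    - {"dx": -3, "dy": 0, "dz": 0, "wx": 0.115, "wy": 0, "wz": 0}
    - {"dx": -3, "dy": 0, "dz": 0, "wx": 0.115, "wy": 0, "wz": 0}
    - {"dx": -3, "dy": 0, "dz": 0, "wx": 0.115, "wy": 0, "wz": 0}
    - {"dx": -2, "dy": 0, "dz": 0, "wx": 0.115, "wy": 0, "wz": 0}

```text
clock: 0.55
tool_pos: [265.5, -535.9, 304.6]
ee_rot: [0.491, 0.506, 0.501, -0.502]
force: [0.5, -0.1, -0.7]
grip_width: 85.4
```

```bash
python3 -c "
from h import *
st()"
```

```text
t 0.55 pos [ 265.5 -535.9  304.6] grip 85.43415450866573 F [ 0.5 -0.1 -0.7]
[[-0.006  1.    -0.016]
 [ 0.014 -0.016 -1.   ]
 [-1.    -0.006 -0.014]]
[-1.168  0.152  0.976 -0.     2.028  0.419]
```

Request:
drive_tool:
  rows:
    - {"dx": 0, "dy": 2.2, "dz": -4.3, "wx": 0, "wy": 0, "wz": 0}
    - {"dx": 0, "dy": 2.2, "dz": -4.3, "wx": 0, "wy": 0, "wz": 0}
    - {"dx": 0, "dy": 2.2, "dz": -4.3, "wx": 0, "wy": 0, "wz": 0}
    - {"dx": 0, "dy": 2.2, "dz": -4.3, "wx": 0, "wy": 0, "wz": 0}
    - {"dx": 0, "dy": 2.2, "dz": -4.3, "wx": 0, "wy": 0, "wz": 0}
    - {"dx": 0, "dy": 2.2, "dz": -4.3, "wx": 0, "wy": 0, "wz": 0}
    - {"dx": 0, "dy": 0, "dz": 0, "wx": 0, "wy": 0, "wz": 0}

```text
clock: 1.25
tool_pos: [406.8, -274.2, 305.8]
ee_rot: [0.488, 0.508, 0.499, -0.504]
force: [-0.1, -0.0, 1.2]
grip_width: 85.4
```

```bash
python3 -c "
from h import *
st(); snap('wrist','w1')"
```

```text
t 1.25 pos [ 406.8 -274.2  305.8] grip 85.37727933394278 F [-0.1 -0.   1.2]
[[-0.006  1.    -0.025]
 [ 0.016 -0.024 -1.   ]
 [-1.    -0.007 -0.016]]
[-0.669 -0.138  1.266  0.01   2.029  0.93 ]
```

View pics/w1.png

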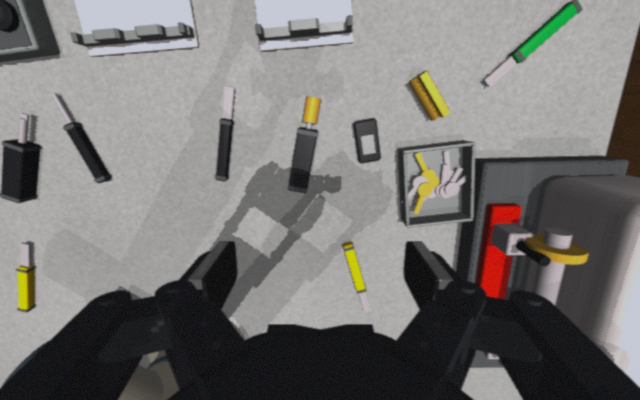

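Request:
drive_tool:
  rows:
    - {"dx": 0, "dy": 2, "dz": -4.5, "wx": 0, "wy": 0, "wz": 0}
    - {"dx": 0, "dy": 2, "dz": -4.5, "wx": 0, "wy": 0, "wz": 0}
    - {"dx": 0, "dy": 2, "dz": -4.5, "wx": 0, "wy": 0, "wz": 0}
    - {"dx": 0, "dy": 2, "dz": -4.5, "wx": 0, "wy": 0, "wz": 0}
    - {"dx": 0, "dy": 2, "dz": -4.5, "wx": 0, "wy": 0, "wz": 0}
    - {"dx": 0, "dy": 2, "dz": -4.5, "wx": 0, "wy": 0, "wz": 0}
    - {"dx": 0, "dy": 2, "dz": -4.5, "wx": 0, "wy": 0, "wz": 0}
    - {"dx": 0, "dy": 2, "dz": -4.5, "wx": 0, "wy": 0, "wz": 0}
    - {"dx": 0, "dy": 0, "dz": 0, "wx": 0, "wy": 0, "wz": 0}
  gripper: 0

```text
clock: 2.2
tool_pos: [582.9, 75.0, 301.5]
ee_rot: [-0.481, -0.51, -0.494, 0.513]
force: [1.0, -0.5, -0.3]
grip_width: 0.0
```

```bash
python3 -c "
from h import *
st(); snap('wrist','w2')"
```

```text
t 2.2 pos [582.9  75.  301.5] grip 0.04326251992545232 F [ 1.  -0.5 -0.3]
[[-0.016  0.999 -0.048]
 [ 0.011 -0.048 -0.999]
 [-1.    -0.017 -0.01 ]]
[0.063 0.12  1.017 0.013 2.019 1.687]
```

View pics/w2.png

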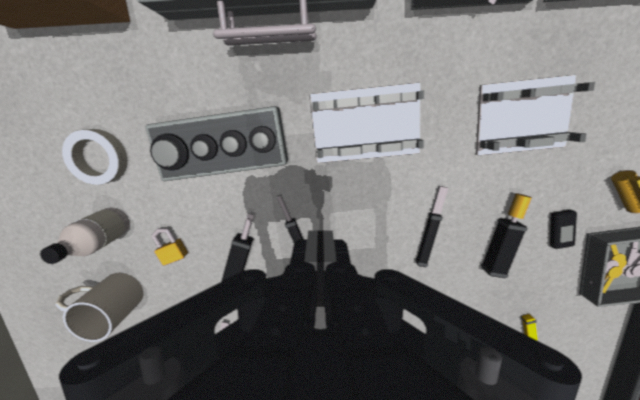

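```bash
cat >> h.py <<'E'
def load(f):
    z=np.load(f'pics/{f}.npz'); s=dict(tool_pos=z['pos'],ee_rot=z['rot']); return s,z['p'],cloud(f if f in('scene','side') else 'wrist',z['d'],s)
def rect(pts):
    (c,sz,a)=cv2.minAreaRect(pts.astype(np.float32)); b=cv2.boxPoints((c,sz,a)); return np.array(c),sz,a
E
python3 - <<'E'
from h import *
s,p,W=load('w2')
z=W[...,2]
print('bench z',np.nanmedian(z[200:230,100:120]), np.nanmedian(z[180:220,440:520]), np.nanmedian(z[50:70,300:500]))
m=np.zeros(z.shape,bool); m[100:185,140:290]=1
m&=(z>54)&(z<72)
n,l,stt,c=cv2.connectedComponentsWithStats(m.astype(np.uint8))
for i in range(1,n):
    if stt[i,4]>60:
        q=W[l==i]; r,rad=cv2.minEnclosingCircle(q[:,:2].astype(np.float32)); print('btn',np.round(r,1),round(rad,1),np.round(np.median(q[:,2]),1),stt[i,4])
m=np.zeros(z.shape,bool); m[100:185,140:290]=1; m&=(z>32)&(z<48)
print('box',rect(W[m][:,:2]))
for nm,(u0,u1,v0,v1) in dict(slim=(300,430,70,170),wide=(465,580,65,165)).items():
    m=np.zeros(z.shape,bool); m[v0:v1,u0:u1]=1
    f=m&(z>4)&(z<14)&(p.min(-1)>150); print(nm,'foot',rect(W[f][:,:2]),f.sum(),np.median(z[f]))
    t=m&(z>28)
    n,l,stt,c=cv2.connectedComponentsWithStats(t.astype(np.uint8))
    for i in range(1,n):
        if stt[i,4]>15: q=W[l==i]; print('  saddle',np.round(np.median(q,0),1),stt[i,4],rect(q[:,:2])[1])
cv2.imwrite('pics/crop.png',cv2.resize(p[60:200,140:590,::-1],None,fx=1.77,fy=1.77,interpolation=cv2.INTER_CUBIC))
E
```

```text
bench z 25.498425895486037 -0.3165889058601863 -0.6090147498073861
btn [618.4 163.8] 11.7 61.3 214
btn [614.4 208.2] 11.9 61.3 219
btn [605.7 306.7] 19.8 61.3 595
btn [611.  253.1] 12.4 61.1 222
box (array([611.75439453, 237.62463379]), (90.09404754638672, 204.13247680664062), 4.84257173538208)
slim foot (array([630.21112061,   2.55278778]), (109.94628143310547, 171.85263061523438), 2.7998738288879395) 5385 7.437972075303094
  saddle [670.3 -72.2  36.9] 60 (11.91765308380127, 8.063375473022461)
  saddle [667.7 -25.4  39.3] 234 (11.953312873840332, 37.68937683105469)
  saddle [664.4  35.7  39.1] 224 (11.917373657226562, 37.98362350463867)
  saddle [662.8  81.6  36.9] 47 (7.474643707275391, 11.302845001220703)
  saddle [598.3 -75.1  37.2] 54 (12.334096908569336, 6.844992160797119)
  saddle [596.4 -28.7  39.2] 221 (12.294219017028809, 38.57902145385742)
  saddle [593.5  32.8  39.3] 210 (12.155096054077148, 37.0439453125)
  saddle [591.   78.4  37. ] 44 (7.81978178024292, 11.647704124450684)
wide foot (array([ 629.9564209 , -248.96786499]), (110.1143798828125, 141.6111297607422), 3.053703784942627) 4517 7.371567353720309
  saddle [ 665.6 -238.9   47.9] 338 (11.987284660339355, 42.862125396728516)
  saddle [ 662.4 -180.4   42.6] 105 (8.031927108764648, 12.050905227661133)
  saddle [ 597.6 -309.5   35.9] 81 (12.099963188171387, 5.601243495941162)
  saddle [ 594.9 -244.4   47.5] 358 (12.190625190734863, 42.73004913330078)
  saddle [ 591.1 -184.4   42.2] 103 (12.27293872833252, 9.201882362365723)
```

View pics/crop.png

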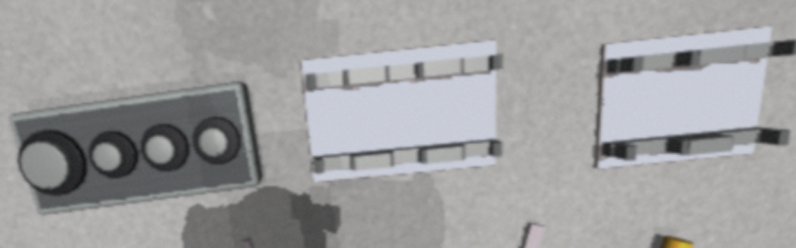

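```bash
cat >> h.py <<'E'
def to(x,y,z,yaw=0.,frm=None):
    """tool-frame delta (cm) to world target; rotvec to tool-down with tool y at angle yaw(deg) from world x; delta given in frame before & after turn"""
    s=st(); T=Tt(s); a=np.radians(yaw)
    Y=np.array([np.cos(a),np.sin(a),0]); X=np.array([0,0,-1.]); G=np.stack([X,Y,np.cross(X,Y)],1)
    d=np.array([x,y,z])-T[:3,3]
    print('d tool now',np.round(T[:3,:3].T@d/10,2),'after turn',np.round(G.T@d/10,2),'rotvec',np.round(R.from_matrix(T[:3,:3].T@G).as_rotvec(),3))
E
python3 -c "
from h import *
to(605.7,306.7,80,0)"
```

```text
t 2.25 pos [582.3  72.5 302. ] grip -0.08672598956171533 F [-0.2  0.8 -0.4]
[[-0.016  0.999 -0.051]
 [ 0.009 -0.05  -0.999]
 [-1.    -0.016 -0.009]]
[0.059 0.118 1.019 0.011 2.02  1.685]
d tool now [ 22.38   1.52 -23.32] after turn [ 22.2    2.34 -23.42] rotvec [-0.05  -0.009  0.016]
```

Request:
drive_tool:
  rows:
    - {"dx": 0, "dy": 0, "dz": -3.9, "wx": -0.05, "wy": -0.009, "wz": 0.016}
    - {"dx": 3, "dy": 0.4, "dz": -4, "wx": 0, "wy": 0, "wz": 0}
    - {"dx": 3, "dy": 0.4, "dz": -4, "wx": 0, "wy": 0, "wz": 0}
    - {"dx": 3, "dy": 0.4, "dz": -4, "wx": 0, "wy": 0, "wz": 0}
    - {"dx": 3, "dy": 0.4, "dz": -4, "wx": 0, "wy": 0, "wz": 0}
    - {"dx": 3, "dy": 0.4, "dz": -3.6, "wx": 0, "wy": 0, "wz": 0}
    - {"dx": 3, "dy": 0.4, "dz": 0, "wx": 0, "wy": 0, "wz": 0}
    - {"dx": 0, "dy": 0, "dz": 0, "wx": 0, "wy": 0, "wz": 0}

```text
clock: 3.05
tool_pos: [618.0, 292.9, 117.4]
ee_rot: [-0.498, -0.505, -0.491, 0.506]
force: [-1.0, -1.2, -0.7]
grip_width: 0.2
```

```bash
python3 -c "
from h import *
to(605.7,306.7,80,0)"
```

```text
t 3.05 pos [618.  292.9 117.4] grip 0.16709175936634968 F [-1.  -1.2 -0.7]
[[ 0.007  1.    -0.023]
 [-0.009 -0.023 -1.   ]
 [-1.     0.007  0.008]]
[ 0.398  0.316  1.121 -0.011  1.702  1.99 ]
d tool now [ 3.72 -1.29 -1.38] after turn [ 3.74 -1.23 -1.38] rotvec [-0.023  0.009 -0.007]
```

Request:
drive_tool:
  rows:
    - {"dx": 1.9, "dy": -0.6, "dz": -0.7, "wx": -0.023, "wy": 0.009, "wz": -0.007}
    - {"dx": 1.8, "dy": -0.6, "dz": -0.7, "wx": 0, "wy": 0, "wz": 0}
    - {"dx": 0.5, "dy": 0, "dz": 0, "wx": 0, "wy": 0, "wz": 0}
    - {"dx": 0.5, "dy": 0, "dz": 0, "wx": 0, "wy": 0, "wz": 0}
    - {"dx": 0.3, "dy": 0, "dz": 0, "wx": 0, "wy": 0, "wz": 0}
    - {"dx": 0, "dy": 0, "dz": 0, "wx": 0, "wy": 0, "wz": 0}

```text
clock: 3.65
tool_pos: [612.9, 296.6, 76.4]
ee_rot: [0.499, 0.506, 0.495, -0.5]
force: [0.6, -1.0, -0.5]
grip_width: 0.2
```

```bash
python3 -c "
from h import *
to(605.7,306.7,64,0)"
```

```text
t 3.65 pos [612.9 296.6  76.4] grip 0.1717698221861851 F [ 0.6 -1.  -0.5]
[[ 0.01   1.    -0.011]
 [ 0.002 -0.011 -1.   ]
 [-1.     0.01  -0.002]]
[ 0.402  0.309  1.203 -0.002  1.621  1.984]
d tool now [ 1.23 -0.75 -1.  ] after turn [ 1.24 -0.72 -1.01] rotvec [-0.011 -0.002 -0.01 ]
```

Request:
drive_tool:
  rows:
    - {"dx": 0, "dy": -0.7, "dz": -1, "wx": -0.011, "wy": 0, "wz": -0.01}
    - {"dx": 0.4, "dy": -0.3, "dz": -0.4, "wx": 0, "wy": 0, "wz": 0}
    - {"dx": 0.5, "dy": 0, "dz": 0, "wx": 0, "wy": 0, "wz": 0}
    - {"dx": 0.5, "dy": 0, "dz": 0, "wx": 0, "wy": 0, "wz": 0}
    - {"dx": 0.3, "dy": 0, "dz": 0, "wx": 0, "wy": 0, "wz": 0}
    - {"dx": 0.2, "dy": 0, "dz": 0, "wx": 0, "wy": 0, "wz": 0}

```text
clock: 4.25
tool_pos: [603.3, 312.6, 58.9]
ee_rot: [0.5, 0.501, 0.501, -0.498]
force: [0.3, 0.6, 0.4]
grip_width: 0.1
```

```bash
python3 -c "
from h import *
to(605.7,306.7,64,0)"
```

```text
t 4.25 pos [603.3 312.6  58.9] grip 0.13904014363278733 F [0.3 0.6 0.4]
[[ 0.003  1.     0.002]
 [ 0.004  0.002 -1.   ]
 [-1.     0.003 -0.004]]
[0.427 0.316 1.224 0.002 1.597 1.996]
d tool now [-0.51  0.24  0.59] after turn [-0.51  0.24  0.59] rotvec [ 0.002 -0.004 -0.003]
```

```bash
python3 -c "
from h import *
a=snap('wrist','w3')[1];b=snap('scene','s3')[1];st()
c=np.hstack([cv2.resize(a[:,150:490],(400,470)),cv2.resize(b[240:340,320:440],(400,333)).copy() if 0 else cv2.resize(b[220:340,330:440],(400,470))])
cv2.imwrite('pics/c3.png',c[:,:,::-1])"
```

```text
t 4.35 pos [603.2 312.4  58.7] grip 0.24431898528332832 F [-0.4 -1.3 -0.3]
[[ 0.002  1.     0.001]
 [ 0.003  0.001 -1.   ]
 [-1.     0.002 -0.003]]
[0.427 0.317 1.224 0.002 1.597 1.996]
```

View pics/c3.png

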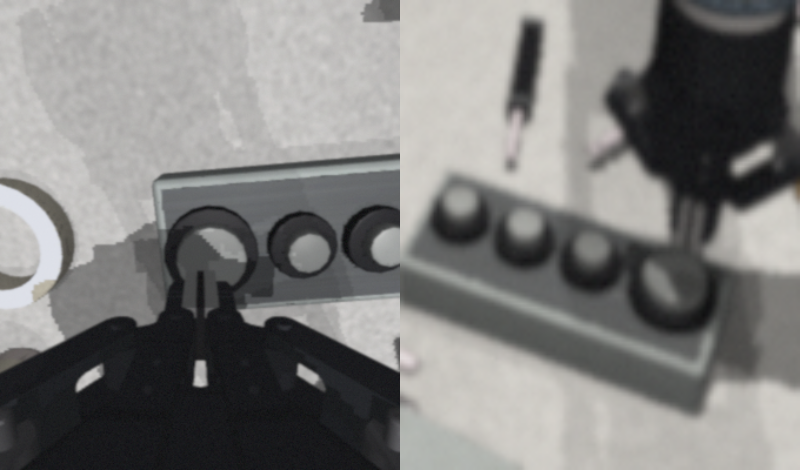

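```bash
python3 -c "
from h import *
def pr(n,X,s=None):
    c=camera_params(n); M=np.array(c['world_to_cam']) if n!='wrist' else np.linalg.inv(Tt(s)@np.array(c['mount']))
    q=M@np.append(X,1); return np.round([c['fx']*q[0]/q[2]+c['cx'],c['fy']*q[1]/q[2]+c['cy'],q[2]],1)
s=read_state(); t=s['tool_pos']
for dz in (-8,0,11,30): print(dz,[pr(n,t+[0,0,dz],s) for n in('scene','wrist')])
for f in('w3','s3'):
  z=np.load('pics/%s.npz'%f)
  print(f)
z=np.load('pics/w3.npz');W=cloud('wrist',z['d'],s)
for v in range(200,300,6): print(v,np.round(W[v,315:326:5].ravel(),0))
z=np.load('pics/s3.npz');W=cloud('scene',z['d'])
for v in range(260,300,3): print(v,np.round(W[v,398:414:4],0).tolist())
"
```

```text
-8 [array([407.9, 293.2, 903.3]), array([320.5, 220. , 193.8])]
0 [array([408.3, 290.7, 898.8]), array([320.5, 224.3, 186.1])]
11 [array([408.9, 287.3, 892.7]), array([320.5, 230.9, 175.5])]
30 [array([409.9, 281.3, 882.1]), array([320.4, 244.2, 157.2])]
w3
s3
200 [621. 316.  62. 621. 313.  62. 621. 310.  61.]
206 [617. 316.  61. 617. 313.  62. 617. 310.  61.]
212 [613. 316.  62. 613. 313.  61. 613. 310.  61.]
218 [609. 316.  61. 609. 313.  62. 609. 310.  63.]
224 [604. 316.  61. 605. 313.  62. 605. 310.  62.]
230 [614. 315.  93. 614. 313.  93. 614. 310.  94.]
236 [614. 315. 102. 614. 313. 102. 614. 310. 101.]
242 [613. 315. 107. 614. 313. 109. 614. 310. 109.]
248 [614. 315. 115. 614. 313. 115. 614. 310. 114.]
254 [614. 315. 121. 614. 313. 122. 614. 310. 120.]
260 [614. 315. 126. 614. 313. 126. 614. 310. 126.]
266 [612. 315. 128. 612. 313. 127. 612. 310. 127.]
272 [610. 315. 129. 609. 313. 127. 615. 311. 137.]
278 [610. 315. 134. 606. 313. 127. 612. 311. 136.]
284 [608. 314. 135. 603. 313. 128. 610. 311. 137.]
290 [606. 314. 136. 600. 313. 127. 607. 311. 137.]
296 [603. 314. 136. 597
[... 644 characters left out ...]
], [611.0, 304.0, 101.0], [614.0, 314.0, 109.0]]
281 [[569.0, 276.0, 41.0], [524.0, 274.0, -0.0], [616.0, 307.0, 98.0], [614.0, 315.0, 101.0]]
284 [[579.0, 280.0, 41.0], [571.0, 288.0, 38.0], [569.0, 296.0, 41.0], [613.0, 316.0, 91.0]]
287 [[605.0, 288.0, 59.0], [601.0, 296.0, 60.0], [596.0, 304.0, 59.0], [592.0, 312.0, 60.0]]
290 [[613.0, 291.0, 59.0], [612.0, 300.0, 63.0], [606.0, 308.0, 61.0], [599.0, 315.0, 59.0]]
293 [[622.0, 295.0, 60.0], [620.0, 303.0, 62.0], [614.0, 311.0, 60.0], [611.0, 319.0, 62.0]]
296 [[624.0, 296.0, 52.0], [625.0, 306.0, 59.0], [622.0, 314.0, 60.0], [617.0, 321.0, 60.0]]
299 [[630.0, 299.0, 50.0], [625.0, 307.0, 49.0], [625.0, 315.0, 54.0], [618.0, 323.0, 51.0]]
```

```bash
python3 -c "
from h import *
for f in('w1','w2','w3'):
    z=np.load('pics/%s.npz'%f); s,p,W=load(f); T=Tt(s); d=z['d']
    L=(W-T[:3,3])@T[:3,:3]
    m=(d>0)&(d<260)&(np.abs(L[...,2])<75)
    if f=='w3': m&=W[...,2]>75
    q=L[m]; print(f,m.sum(),'max tool x',np.round(np.sort(q[:,0])[-8:],1), 'near tip', np.round(q[q[:,0]>q[:,0].max()-6].min(0),1),np.round(q[q[:,0]>q[:,0].max()-6].max(0),1))
"
```

```text
w1 53128 max tool x [-44.1 -44.1 -44.1 -44.1 -44.1 -44.  -43.7 -43.7] near tip [-49.6 -11.4 -50. ] [-43.7  11.3  48.9]
w2 51462 max tool x [-34.5 -34.4 -34.3 -34.3 -34.1 -34.1 -34.1 -33.7] near tip [-39.7   6.1 -12.3] [-33.7  11.4  10.8]
w3 51446 max tool x [-34.4 -34.4 -34.3 -34.1 -34.  -33.9 -33.7 -33.4] near tip [-39.4   6.2 -12.3] [-33.4  11.5  11.1]
```

Request:
drive_tool:
  rows:
    - {"dx": 0.7, "dy": 0.2, "dz": 0.5, "wx": 0, "wy": 0, "wz": 0}
    - {"dx": 0.7, "dy": 0, "dz": 0, "wx": 0, "wy": 0, "wz": 0}
    - {"dx": 0.7, "dy": 0, "dz": 0, "wx": 0, "wy": 0, "wz": 0}
    - {"dx": 0, "dy": 0, "dz": 0, "wx": 0, "wy": 0, "wz": 0}

```text
clock: 4.75
tool_pos: [605.7, 306.5, 35.6]
ee_rot: [0.5, 0.501, 0.5, -0.499]
force: [0.1, 0.2, 0.8]
grip_width: 0.3
```

```bash
python3 -c "
from h import *
to(605.7,306.7,28,0)"
```

```text
t 4.75 pos [605.7 306.5  35.6] grip 0.2926959406655931 F [0.1 0.2 0.8]
[[ 0.002  1.     0.001]
 [ 0.003  0.001 -1.   ]
 [-1.     0.002 -0.003]]
[0.417 0.325 1.255 0.002 1.558 1.987]
d tool now [ 0.77  0.   -0.02] after turn [ 0.76  0.   -0.02] rotvec [ 0.001 -0.003 -0.002]
```

Request:
drive_tool:
  rows:
    - {"dx": 0.4, "dy": 0, "dz": 0, "wx": 0, "wy": 0, "wz": 0}
    - {"dx": 0.4, "dy": 0, "dz": 0, "wx": 0, "wy": 0, "wz": 0}

```text
clock: 4.95
tool_pos: [605.9, 306.5, 27.8]
ee_rot: [0.5, 0.501, 0.5, -0.498]
force: [-2.3, -0.7, 2.8]
grip_width: -0.1
```

Request:
drive_tool:
  rows:
    - {"dx": 0.3, "dy": 0, "dz": 0, "wx": 0, "wy": 0, "wz": 0}

```text
clock: 5.05
tool_pos: [605.9, 306.5, 25.1]
ee_rot: [0.5, 0.501, 0.5, -0.498]
force: [-2.2, -1.7, 4.2]
grip_width: -0.3
```

Request:
drive_tool:
  rows:
    - {"dx": 0.2, "dy": 0, "dz": 0, "wx": 0, "wy": 0, "wz": 0}

```text
clock: 5.15
tool_pos: [606.0, 306.5, 24.4]
ee_rot: [0.5, 0.502, 0.5, -0.498]
force: [-5.7, -2.3, 10.4]
grip_width: -0.2
```

Request:
drive_tool:
  rows:
    - {"dx": 0.3, "dy": 0, "dz": 0, "wx": 0, "wy": 0, "wz": 0}

```text
clock: 5.25
tool_pos: [606.1, 306.6, 24.3]
ee_rot: [0.5, 0.502, 0.5, -0.498]
force: [-8.4, -4.2, 18.3]
grip_width: -0.2
```

Request:
drive_tool:
  rows:
    - {"dx": 0.2, "dy": 0, "dz": 0, "wx": 0, "wy": 0, "wz": 0}

```text
clock: 5.35
tool_pos: [606.2, 306.6, 24.5]
ee_rot: [0.501, 0.502, 0.5, -0.497]
force: [-4.2, -3.6, 7.1]
grip_width: -0.2
```

```bash
python3 -c "
from h import *
s=st(); s,p,d=snap('wrist','w4'); W=cloud('wrist',d,s); print(np.round(W[190:226:6,316,:],0))
L=(W-Tt(s)[:3,3])@Tt(s)[:3,:3]; m=(d>0)&(d<190)&(abs(L[...,2])<20)
s,p,d=snap('scene','s4'); W=cloud('scene',d);print(np.round(W[288:304:3,396:416:4,2]))
"
```

```text
t 5.35 pos [606.2 306.6  24.5] grip -0.20727925527134966 F [-4.2 -3.6  7.1]
[[ 0.006  1.     0.001]
 [ 0.004  0.001 -1.   ]
 [-1.     0.006 -0.004]]
[4.170e-01 3.290e-01 1.271e+00 1.000e-03 1.535e+00 1.987e+00]
[[634. 309.  41.]
 [634. 309.  53.]
 [630. 309.  52.]
 [627. 309.  52.]
 [624. 309.  53.]
 [621. 309.  56.]]
[[50. 67. 77. 75. 72.]
 [53. 56. 66. 67. 55.]
 [52. 52. 61. 56. 55.]
 [49. 52. nan 53. 53.]
 [46. 52. 49. 49. 50.]
 [43. 45. 50. 49. 45.]]
```

Request:
drive_tool:
  rows:
    - {"dx": -2.5, "dy": 0, "dz": 0, "wx": 0, "wy": 0, "wz": 0}
    - {"dx": -4.5, "dy": 0, "dz": 0, "wx": 0, "wy": 0, "wz": 0}
    - {"dx": -4, "dy": -2, "dz": 1.5, "wx": 0, "wy": 0, "wz": 0}
    - {"dx": -3, "dy": -3.5, "dz": 1.8, "wx": 0, "wy": 0, "wz": 0}
    - {"dx": -2, "dy": -4, "dz": 2, "wx": 0, "wy": 0, "wz": 0}
    - {"dx": -1, "dy": -4, "dz": 2, "wx": 0, "wy": 0, "wz": 0}
    - {"dx": 0, "dy": -4, "dz": 2, "wx": 0, "wy": 0, "wz": 0}
    - {"dx": 0, "dy": -2.5, "dz": 1.5, "wx": 0, "wy": 0, "wz": 0}
    - {"dx": 0, "dy": 0, "dz": 0, "wx": 0, "wy": 0, "wz": 0}
  gripper: 1.0

```text
clock: 6.35
tool_pos: [399.5, 195.2, 198.8]
ee_rot: [0.502, 0.504, 0.499, -0.495]
force: [1.0, 0.2, 0.8]
grip_width: 85.1
```

```bash
python3 -c "
from h import *
st(); snap('wrist','w5')"
```

```text
t 6.35 pos [399.5 195.2 198.8] grip 85.05973772680028 F [1.  0.2 0.8]
[[ 0.011  1.     0.002]
 [ 0.006  0.002 -1.   ]
 [-1.     0.011 -0.006]]
[ 0.376 -0.341  1.63   0.002  1.841  1.946]
```

View pics/w5.png

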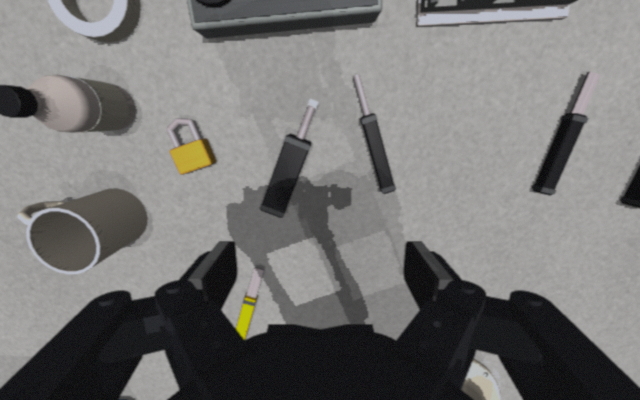

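```bash
cat >> h.py <<'E'
def tools(f):
    s,p,W=load(f); z=W[...,2]; v,u=np.mgrid[0:400,0:640]
    reg=(v<235)
    for nm,lo,hi,wd in(('slim',12,23,18),('thick',26,38,32)):
        m=reg&(z>lo)&(z<hi)&(p.max(-1)<75)
        m=cv2.morphologyEx(m.astype(np.uint8),cv2.MORPH_OPEN,np.ones((2,2)))
        n,l,S,c=cv2.connectedComponentsWithStats(m,connectivity=4)
        for i in range(1,n):
            if S[i,4]<150: continue
            q=W[l==i]; q=q[np.abs(q[:,2]-np.median(q[:,2]))<3]; c0,sz,a=rect(q[:,:2]); L=max(sz); w=min(sz)
            if not(80<L<130): continue
            b=cv2.boxPoints((tuple(c0),sz,a)); e=b[1]-b[0] if np.linalg.norm(b[1]-b[0])>np.linalg.norm(b[2]-b[1]) else b[2]-b[1]
            if e[0]<0: e=-e
            print(nm,'c',np.round(c0,1),'L %.0f w %.0f z %.1f yaw %.1f'%(L,w,np.median(q[:,2]),np.degrees(np.arctan2(e[1],e[0]))),'px',np.round(c_:=np.array([u[l==i].mean(),v[l==i].mean()])))
E
python3 -c "
from h import *
tools('w5');print();tools('w1')"
```

```text
slim c [391.4 226.5] L 103 w 13 z 16.1 yaw -16.7 px [ 30. 172.]
thick c [590.4 151. ] L 93 w 46 z 29.6 yaw -41.1 px [31. 33.]
```

```bash
python3 -c "
from h import *
s,p,W=load('w5')
for u,v in [(377,150),(372,130),(290,170),(285,190),(560,150)]: print(u,v,p[v,u],np.round(W[v,u]))"
```

```text
377 150 [62 63 64] [429. 125.  17.]
372 130 [68 67 68] [453. 133.  17.]
290 170 [54 54 56] [406. 233.  32.]
285 190 [18 19 19] [380. 241.  31.]
560 150 [31 31 36] [ 429. -104.   16.]
```

```bash
sed -i 's/p.max(-1)<75/p.max(-1)<110/' h.py; python3 -c "
from h import *
tools('w5');print();tools('w1')"
```

```text
thick c [590.4 151. ] L 93 w 46 z 30.5 yaw -41.1 px [30. 33.]
```

```bash
python3 -c "
from h import *
s,p,W=load('w5'); z=W[...,2]
print(np.round(z[140:160:3,360:395:3]))
m=(z>12)&(z<23)&(p.max(-1)<110); m[235:]=0
n,l,S,c=cv2.connectedComponentsWithStats(m.astype(np.uint8),connectivity=4)
for i in range(n):
  if S[i,4]>80: print(S[i], rect(W[l==i][:,:2]))
"
```

```text
[[-1. -1. 11. 17. 17. 17. 18. 16. -0.  0. -1. -1.]
 [-0. -1. -1. 17. 18. 18. 19. 16. -1. nan -0. -2.]
 [-1. -0. -1. 17. 17. 17. 18. 18. -0.  0. -2.  0.]
 [-0. -0. -1. 14. 17. 19. 17. 16. 15. -1.  0. -0.]
 [-2. -1. -2.  5. 16. 19. 19. 18. 16. -0. -1.  0.]
 [-0. -0.  0.  0. 17. 18. 18. 18. 18. -1. -0. -2.]
 [-0. -1. -0. -1. 17. 17. 18. 17. 16. -2. -2. -1.]]
[     0      0    640    400 251000] (array([nan, nan]), (0.0, 0.0), 0.0)
[62  0 19 19 93] (array([584.91741943, 475.92843628]), (22.899639129638672, 3.473858118057251), 31.529172897338867)
[ 88   0  47  40 357] (array([568.80834961, 429.22796631]), (15.639426231384277, 67.43248748779297), 34.51203536987305)
[421   0 156  12 570] (array([588.11193848,   0.91824341]), (167.90774536132812, 10.32160472869873), 89.4117431640625)
[201  17 176  20 563] (array([566.87164307, 232.52426147]), (1.626815915107727, 198.34019470214844), 5.076617240905762)
[109  84  22  46 230] (array([479.68466187, 439.90396118]), (20.52497100830078, 52.81800842285156), 86.73310852050781)
[ 361  113   35   81 1181] (array([422.88796997, 122.90634155]), (103.62165832519531, 18.846668243408203), 18.502864837646484)
[ 537  113   51   83 1368] (array([ 422.82650757, -107.5229187 ]), (20.811437606811523, 103.94896697998047), 77.5495834350586)
[628 182  12  26 148] (array([ 372.16668701, -216.00514221]), (5.026147365570068, 31.830528259277344), 80.61405944824219)
[101 190  42  45 312] (array([349.86270142, 455.43588257]), (71.63661193847656, 23.077571868896484), 30.399072647094727)
```

```bash
sed -i 's/np.ones((2,2))/np.ones((2,2),np.uint8)/' h.py; python3 -c "
from h import *
tools('w5');print();tools('w1')"; sed -n 28,50p h.py
```

```text
thick c [590.4 151. ] L 93 w 46 z 30.5 yaw -41.1 px [30. 33.]
    reg=(v<235)
    for nm,lo,hi,wd in(('slim',12,23,18),('thick',26,38,32)):
        m=reg&(z>lo)&(z<hi)&(p.max(-1)<110)
        m=cv2.morphologyEx(m.astype(np.uint8),cv2.MORPH_OPEN,np.ones((2,2),np.uint8))
        n,l,S,c=cv2.connectedComponentsWithStats(m,connectivity=4)
        for i in range(1,n):
            if S[i,4]<150: continue
            q=W[l==i]; q=q[np.abs(q[:,2]-np.median(q[:,2]))<3]; c0,sz,a=rect(q[:,:2]); L=max(sz); w=min(sz)
            if not(80<L<130): continue
            b=cv2.boxPoints((tuple(c0),sz,a)); e=b[1]-b[0] if np.linalg.norm(b[1]-b[0])>np.linalg.norm(b[2]-b[1]) else b[2]-b[1]
            if e[0]<0: e=-e
            print(nm,'c',np.round(c0,1),'L %.0f w %.0f z %.1f yaw %.1f'%(L,w,np.median(q[:,2]),np.degrees(np.arctan2(e[1],e[0]))),'px',np.round(c_:=np.array([u[l==i].mean(),v[l==i].mean()])))
```

```bash
sed -i 's/            if not(80<L<130): continue/            if not(80<L<130):\n                print("   skip",S[i],np.round(c0),np.round(sz)); continue/' h.py; python3 -c "
from h import *
tools('w5')"
```

```text
skip [ 97   0  38  41 344] [0. 0.] [0. 0.]
   skip [440   0 138  11 491] [0. 0.] [0. 0.]
   skip [203  18 175  20 538] [0. 0.] [0. 0.]
   skip [111  85  21  45 216] [0. 0.] [0. 0.]
   skip [ 362  114   35   81 1180] [0. 0.] [0. 0.]
   skip [ 538  114   51   82 1356] [0. 0.] [0. 0.]
   skip [105 191  38  45 301] [348. 453.] [70. 21.]
   skip [459   0  38   5 162] [0. 0.] [0. 0.]
   skip [196  11 185  23 872] [0. 0.] [0. 0.]
   skip [102  83  23  49 310] [0. 0.] [0. 0.]
   skip [ 260  136   52   83 2062] [0. 0.] [0. 0.]
   skip [ 95 194  42  42 344] [352. 453.] [66. 18.]
   skip [ 71 217  14  19 153] [0. 0.] [0. 0.]
```

```bash
sed -i 's/q=W\[l==i\]; q=q\[np/q=W[l==i]; q=q[~np.isnan(q[:,2])]; q=q[np/; s/print("   skip".*; continue/continue/' h.py; python3 -c "
from h import *
tools('w5');print();tools('w1');print();tools('w2')"
```

```text
slim c [422.2 122.6] L 102 w 19 z 17.4 yaw 18.6 px [379. 154.]
slim c [ 422.  -107.7] L 103 w 20 z 17.2 yaw -12.3 px [563. 154.]
thick c [395.8 241.1] L 103 w 31 z 31.5 yaw -21.8 px [285. 177.]

slim c [587.6 160.2] L 111 w 53 z 14.9 yaw -45.9 px [38. 35.]
slim c [ 421.7 -110.2] L 103 w 15 z 17.5 yaw -12.1 px [224. 150.]
slim c [422.  121.2] L 101 w 17 z 17.4 yaw 18.7 px [ 86. 153.]
thick c [590.4 151. ] L 93 w 46 z 30.5 yaw -41.1 px [30. 33.]
thick c [ 403.7 -240. ] L 103 w 30 z 31.5 yaw -12.1 px [303. 161.]
thick c [395.5 239.2] L 104 w 32 z 31.6 yaw -23.3 px [ 14. 172.]

slim c [ 789.3 -115.7] L 104 w 7 z 14.2 yaw 86.3 px [452.   4.]
slim c [794.8 481.3] L 94 w 1 z 13.4 yaw 89.9 px [38. 24.]
thick c [789.6  40.5] L 91 w 1 z 27.9 yaw -90.0 px [340.   7.]
thick c [789.7 143.3] L 93 w 1 z 28.2 yaw -89.8 px [266.  11.]
thick c [795.  468.8] L 103 w 1 z 27.8 yaw -89.8 px [36. 21.]
```

```bash
python3 -c "
from h import *
to(422.2,122.6,40,18.6)"
```

```text
t 6.4 pos [400.6 195.8 198.6] grip 85.48878908830117 F [ 1.4  1.5 -0. ]
[[ 0.011  1.     0.002]
 [ 0.007  0.002 -1.   ]
 [-1.     0.011 -0.007]]
[ 0.377 -0.338  1.627  0.002  1.84   1.946]
d tool now [15.84  1.97  7.43] after turn [15.86 -0.29  7.63] rotvec [-0.323 -0.005 -0.012]
```

Request:
drive_tool:
  rows:
    - {"dx": 3, "dy": 0, "dz": 0, "wx": -0.11, "wy": -0.005, "wz": -0.012}
    - {"dx": 3, "dy": 0, "dz": 0, "wx": -0.11, "wy": 0, "wz": 0}
    - {"dx": 2, "dy": 0, "dz": 2, "wx": -0.11, "wy": 0, "wz": 0}
    - {"dx": 2, "dy": 0, "dz": 2, "wx": 0, "wy": 0, "wz": 0}
    - {"dx": 2, "dy": 0, "dz": 2, "wx": 0, "wy": 0, "wz": 0}
    - {"dx": 2, "dy": 0, "dz": 1.6, "wx": 0, "wy": 0, "wz": 0}
    - {"dx": 0, "dy": 0, "dz": 0, "wx": 0, "wy": 0, "wz": 0}
  gripper: 0.5

```text
clock: 7.1
tool_pos: [431.0, 125.6, 52.0]
ee_rot: [0.579, 0.407, 0.58, -0.404]
force: [-0.7, 0.2, -0.0]
grip_width: 42.8
```

```bash
python3 -c "
from h import *
to(422.2,122.6,-29,18.6)"
```

```text
t 7.1 pos [431.  125.6  52. ] grip 42.79456413557665 F [-0.7  0.2 -0. ]
[[ 0.002  0.94   0.342]
 [ 0.005  0.342 -0.94 ]
 [-1.     0.004 -0.003]]
[ 0.205 -0.31   1.864  0.004  1.584  1.426]
d tool now [ 8.1  -0.96  0.01] after turn [ 8.1  -0.93  0.01] rotvec [ 0.024 -0.004 -0.004]
```

Request:
drive_tool:
  rows:
    - {"dx": 2, "dy": -0.5, "dz": 0, "wx": 0.024, "wy": -0.004, "wz": -0.004}
    - {"dx": 2, "dy": -0.5, "dz": 0, "wx": 0, "wy": 0, "wz": 0}
    - {"dx": 1, "dy": 0, "dz": 0, "wx": 0, "wy": 0, "wz": 0}
    - {"dx": 0, "dy": 0, "dz": 0, "wx": 0, "wy": 0, "wz": 0}

```text
clock: 7.5
tool_pos: [424.6, 124.9, 2.5]
ee_rot: [0.574, 0.414, 0.574, -0.412]
force: [-0.3, -0.1, -0.8]
grip_width: 42.8
```

```bash
python3 -c "
from h import *
snap('wrist','w6');to(422.2,122.6,-29,18.6)"
```

```text
t 7.55 pos [425.  125.    3.3] grip 42.59076074065159 F [ 0.2 -0.7 -0.3]
[[ 0.003  0.948  0.318]
 [ 0.002  0.318 -0.948]
 [-1.     0.003 -0.001]]
[ 2.080e-01 -2.980e-01  1.942e+00  1.000e-03  1.494e+00  1.456e+00]
d tool now [ 3.23 -0.35  0.15] after turn [ 3.23 -0.34  0.14] rotvec [-0.001 -0.001 -0.003]
```

View pics/w6.png

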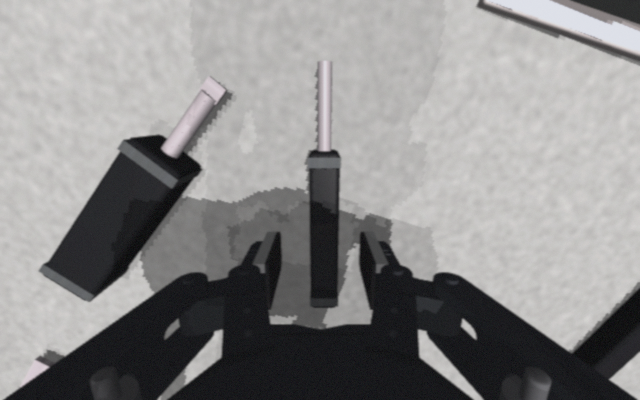

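Request:
drive_tool:
  rows:
    - {"dx": 1.6, "dy": -0.3, "dz": 0.1, "wx": 0, "wy": 0, "wz": 0}
    - {"dx": 1.2, "dy": -0.1, "dz": 0, "wx": 0, "wy": 0, "wz": 0}
    - {"dx": 0.4, "dy": 0, "dz": 0, "wx": 0, "wy": 0, "wz": 0}

```text
clock: 7.85
tool_pos: [424.1, 123.9, -27.6]
ee_rot: [0.576, 0.415, 0.572, -0.41]
force: [0.8, -0.3, 0.2]
grip_width: 42.8
```

```bash
python3 -c "
from h import *
to(422.2,122.6,-29,18.6)"
```

```text
t 7.85 pos [424.1 123.9 -27.6] grip 42.80499803519764 F [ 0.8 -0.3  0.2]
[[ 0.008  0.948  0.319]
 [ 0.003  0.319 -0.948]
 [-1.     0.009 -0.   ]]
[ 2.060e-01 -2.810e-01  1.986e+00  1.000e-03  1.428e+00  1.453e+00]
d tool now [ 0.14 -0.22  0.07] after turn [ 0.14 -0.22  0.07] rotvec [-0.    -0.    -0.009]
```

Request:
drive_tool:
  rows:
    - {"dx": 0, "dy": -0.1, "dz": 0, "wx": 0, "wy": 0, "wz": 0}
    - {"dx": 0, "dy": 0, "dz": 0, "wx": 0, "wy": 0, "wz": 0}
    - {"dx": 0, "dy": 0, "dz": 0, "wx": 0, "wy": 0, "wz": 0}
    - {"dx": 0, "dy": 0, "dz": 0, "wx": 0, "wy": 0, "wz": 0}
  gripper: 0
  force: 80

```text
clock: 8.25
tool_pos: [423.1, 123.5, -27.5]
ee_rot: [0.576, 0.415, 0.572, -0.41]
force: [-0.1, -0.5, -0.4]
grip_width: 15.4
```

Request:
drive_tool:
  rows:
    - {"dx": -2, "dy": 0, "dz": 0, "wx": 0, "wy": 0, "wz": 0.009}
    - {"dx": -3, "dy": 0, "dz": 0, "wx": 0.1, "wy": 0, "wz": 0}
    - {"dx": -3, "dy": 0, "dz": 0, "wx": 0.1, "wy": 0, "wz": 0}
    - {"dx": -2, "dy": 0, "dz": 0, "wx": 0.075, "wy": 0, "wz": 0}
    - {"dx": 0, "dy": 0, "dz": 0, "wx": 0, "wy": 0, "wz": 0}

```text
clock: 8.75
tool_pos: [420.4, 122.7, 74.9]
ee_rot: [0.512, 0.495, 0.507, -0.485]
force: [-0.7, -0.0, 0.4]
grip_width: 16.0
```

```bash
python3 -c "
from h import *
snap('wrist','w7');to(627.2,64.5,60,2.8)"
```

```text
t 8.8 pos [419.8 122.6  73.3] grip 15.62522730330593 F [ 0.1 -0.  -0.2]
[[ 0.012  0.999  0.041]
 [ 0.005  0.041 -0.999]
 [-1.     0.013 -0.005]]
[ 0.204 -0.364  1.869  0.003  1.624  1.734]
d tool now [ 1.55 20.47  6.66] after turn [ 1.33 20.43  6.81] rotvec [-0.008 -0.005 -0.013]
```

View pics/w7.png

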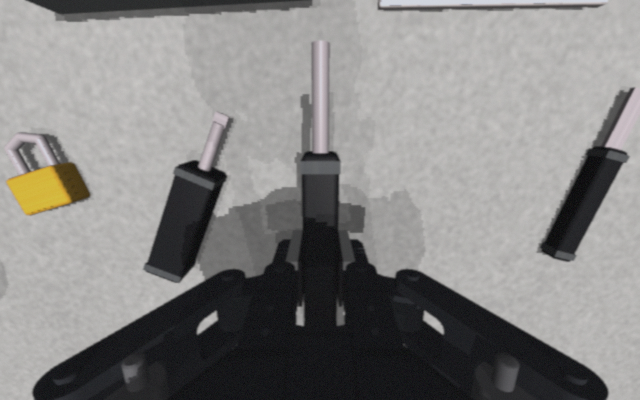

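```bash
cat >> h.py <<'E'
def held(f):
    z=np.load(f'pics/{f}.npz'); s,p,W=load(f); T=Tt(s); L=(W-T[:3,3])@T[:3,:3]
    m=(L[...,0]<-18)&(L[...,0]>-70)&(abs(L[...,2])<22)&(L[...,1]>20)&(L[...,1]<140)
    q=L[m]; print('held tip y max',np.round(np.percentile(q[:,1],99.5),1))
    for a in range(25,115,6):
        r=q[(q[:,1]>a)&(q[:,1]<a+6)]
        if len(r)>3: print(a+3,'z mid %.1f width %.1f  top x %.1f'%((r[:,2].min()+r[:,2].max())/2,np.ptp(r[:,2]),np.percentile(r[:,0],10)),len(r))
E
python3 -c "
from h import *
held('w7')"
```

```text
held tip y max 99.7
28 z mid -0.3 width 17.6  top x -46.1 434
34 z mid -0.5 width 18.1  top x -46.0 463
40 z mid -0.6 width 17.8  top x -46.0 469
46 z mid -0.5 width 18.2  top x -46.4 508
52 z mid -0.4 width 18.4  top x -45.4 442
58 z mid -0.6 width 7.2  top x -40.6 210
64 z mid -0.3 width 7.6  top x -40.6 223
70 z mid -0.3 width 7.6  top x -40.6 226
76 z mid -0.5 width 7.9  top x -40.4 242
82 z mid -0.6 width 7.8  top x -40.3 259
88 z mid -0.5 width 7.7  top x -40.4 262
94 z mid -0.5 width 7.6  top x -40.3 269
100 z mid -0.5 width 7.5  top x -40.3 149
```

Request:
drive_tool:
  rows:
    - {"dx": 0, "dy": 3, "dz": 1, "wx": -0.008, "wy": -0.005, "wz": -0.013}
    - {"dx": 0.3, "dy": 4.1, "dz": 1.4, "wx": 0, "wy": 0, "wz": 0}
    - {"dx": 0.3, "dy": 4.1, "dz": 1.4, "wx": 0, "wy": 0, "wz": 0}
    - {"dx": 0.5, "dy": 4.1, "dz": 1.4, "wx": 0, "wy": 0, "wz": 0}
    - {"dx": 0.5, "dy": 3.2, "dz": 1, "wx": 0, "wy": 0, "wz": 0}
    - {"dx": 0, "dy": 0.8, "dz": 0.3, "wx": 0, "wy": 0, "wz": 0}
    - {"dx": 0, "dy": 0, "dz": 0, "wx": 0, "wy": 0, "wz": 0}

```text
clock: 9.5
tool_pos: [616.8, 65.9, 41.3]
ee_rot: [0.512, 0.479, 0.52, -0.487]
force: [0.2, 0.4, -1.1]
grip_width: 15.7
```

```bash
python3 -c "
from h import *
to(627.2,64.5,20,2.8)"
```

```text
t 9.5 pos [616.8  65.9  41.3] grip 15.749944438875001 F [ 0.2  0.4 -1.1]
[[-0.017  0.998  0.067]
 [-0.001  0.067 -0.998]
 [-1.    -0.017 -0.   ]]
[0.052 0.187 1.406 0.    1.564 1.556]
d tool now [2.11 1.06 0.21] after turn [2.13 1.03 0.19] rotvec [ 0.018 -0.     0.017]
```

Request:
drive_tool:
  rows:
    - {"dx": 0.4, "dy": 1, "dz": 0.2, "wx": 0.018, "wy": 0, "wz": 0.017}
    - {"dx": 0.5, "dy": 0.2, "dz": 0, "wx": 0, "wy": 0, "wz": 0}
    - {"dx": 0, "dy": 0, "dz": 0, "wx": 0, "wy": 0, "wz": 0}

```text
clock: 9.8
tool_pos: [626.5, 65.7, 29.6]
ee_rot: [0.512, 0.487, 0.513, -0.488]
force: [-0.4, 0.0, -0.3]
grip_width: 15.8
```

```bash
python3 -c "
from h import *
snap('wrist','w8'); to(627.2,64.5,-3,2.8); held('w8')"
```

```text
t 9.85 pos [626.6  65.7  30.2] grip 15.53930456318617 F [-0.8 -0.2 -1.3]
[[-0.001  0.999  0.05 ]
 [ 0.001  0.05  -0.999]
 [-1.    -0.001 -0.001]]
[5.000e-02 2.040e-01 1.407e+00 1.000e-03 1.531e+00 1.571e+00]
d tool now [3.32 0.05 0.13] after turn [3.32 0.05 0.13] rotvec [ 0.001 -0.001  0.001]
held tip y max 99.8
28 z mid -0.4 width 17.6  top x -46.1 434
34 z mid -0.6 width 18.0  top x -45.9 461
40 z mid -0.6 width 17.8  top x -45.9 467
46 z mid -0.6 width 18.2  top x -46.2 506
52 z mid -0.5 width 18.4  top x -45.4 441
58 z mid -0.6 width 7.2  top x -40.6 208
64 z mid -0.6 width 7.1  top x -40.5 213
70 z mid -0.5 width 8.0  top x -40.3 223
76 z mid -0.5 width 7.9  top x -40.3 255
82 z mid -0.5 width 7.9  top x -40.2 259
88 z mid -0.5 width 7.7  top x -40.3 259
94 z mid -0.5 width 7.6  top x -40.3 275
100 z mid -0.5 width 7.5  top x -40.1 149
```

View pics/w8.png

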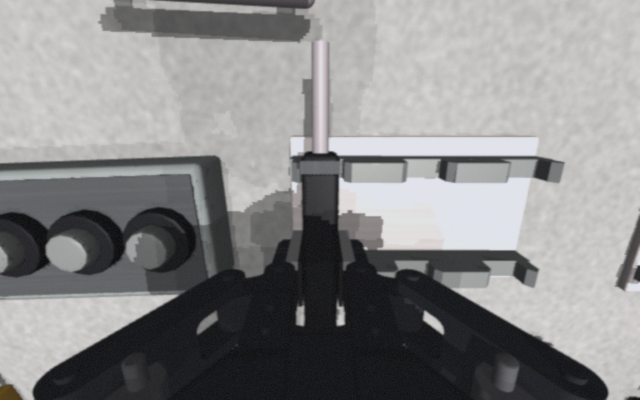

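Request:
drive_tool:
  rows:
    - {"dx": 0.4, "dy": 0, "dz": 0.2, "wx": 0, "wy": 0, "wz": 0}
    - {"dx": 0.8, "dy": 0, "dz": 0, "wx": 0, "wy": 0, "wz": 0}
    - {"dx": 0.8, "dy": 0, "dz": 0, "wx": 0, "wy": 0, "wz": 0}
    - {"dx": 0.3, "dy": 0, "dz": 0, "wx": 0, "wy": 0, "wz": 0}

```text
clock: 10.25
tool_pos: [626.6, 64.5, 7.8]
ee_rot: [0.513, 0.488, 0.512, -0.486]
force: [-0.5, 1.1, -1.4]
grip_width: 15.5
```

```bash
python3 -c "
from h import *
to(627.2,64,-3,2.8)"
```

```text
t 10.25 pos [626.6  64.5   7.8] grip 15.481930728054829 F [-0.5  1.1 -1.4]
[[ 0.002  0.999  0.051]
 [ 0.001  0.051 -0.999]
 [-1.     0.002 -0.001]]
[4.800e-02 2.140e-01 1.437e+00 1.000e-03 1.489e+00 1.567e+00]
d tool now [1.08 0.05 0.05] after turn [1.08 0.06 0.05] rotvec [ 0.003 -0.001 -0.002]
```

Request:
drive_tool:
  rows:
    - {"dx": 0.5, "dy": 0, "dz": 0, "wx": 0, "wy": 0, "wz": 0}
    - {"dx": 0.4, "dy": 0, "dz": 0, "wx": 0, "wy": 0, "wz": 0}
    - {"dx": 0.2, "dy": 0, "dz": 0, "wx": 0, "wy": 0, "wz": 0}

```text
clock: 10.55
tool_pos: [626.4, 64.5, -3.2]
ee_rot: [0.513, 0.488, 0.512, -0.486]
force: [-8.5, -1.0, 15.4]
grip_width: 15.8
```

Request:
drive_tool:
  rows:
    - {"dx": 0.15, "dy": 0, "dz": 0, "wx": 0, "wy": 0, "wz": 0}

```text
clock: 10.65
tool_pos: [626.5, 64.5, -3.1]
ee_rot: [0.513, 0.488, 0.512, -0.486]
force: [-5.9, -1.1, 8.6]
grip_width: 15.6
```

Request:
drive_tool:
  rows:
    - {"dx": 0, "dy": 0, "dz": 0, "wx": 0, "wy": 0, "wz": 0}
    - {"dx": 0, "dy": 0, "dz": 0, "wx": 0, "wy": 0, "wz": 0}
    - {"dx": -1, "dy": 0, "dz": 0, "wx": 0, "wy": 0, "wz": 0}
    - {"dx": -2, "dy": 0, "dz": 0, "wx": 0, "wy": 0, "wz": 0}
    - {"dx": -4, "dy": 0, "dz": 0, "wx": 0, "wy": 0, "wz": 0}
    - {"dx": -4, "dy": -2, "dz": 0, "wx": 0, "wy": 0, "wz": 0}
    - {"dx": -3, "dy": -3, "dz": 2, "wx": 0, "wy": 0, "wz": 0}
    - {"dx": 0, "dy": -4, "dz": 2.5, "wx": 0, "wy": 0, "wz": 0}
    - {"dx": 0, "dy": -4, "dz": 2.5, "wx": 0, "wy": 0, "wz": 0}
    - {"dx": 0, "dy": -3, "dz": 2, "wx": 0, "wy": 0, "wz": 0}
    - {"dx": 0, "dy": 0, "dz": 0, "wx": 0, "wy": 0, "wz": 0}
  gripper: 0.4

```text
clock: 11.75
tool_pos: [467.4, -36.4, 147.8]
ee_rot: [0.516, 0.488, 0.51, -0.485]
force: [0.3, 0.8, 1.1]
grip_width: 33.8
```

```bash
python3 -c "
from h import *
st(); snap('wrist','w9'); tools('w9')"
```

```text
t 11.75 pos [467.4 -36.4 147.8] grip 33.84325622112783 F [0.3 0.8 1.1]
[[ 0.009  0.999  0.054]
 [-0.002  0.054 -0.999]
 [-1.     0.009  0.002]]
[-0.15  -0.279  1.67  -0.     1.742  1.367]
slim c [588.7  -7.5] L 128 w 1 z 13.3 yaw -87.2 px [297.  61.]
slim c [565.4 251.7] L 84 w 1 z 12.5 yaw -85.0 px [41. 72.]
slim c [431.3 214.7] L 91 w 11 z 15.1 yaw -9.7 px [ 97. 204.]
```

View pics/w9.png

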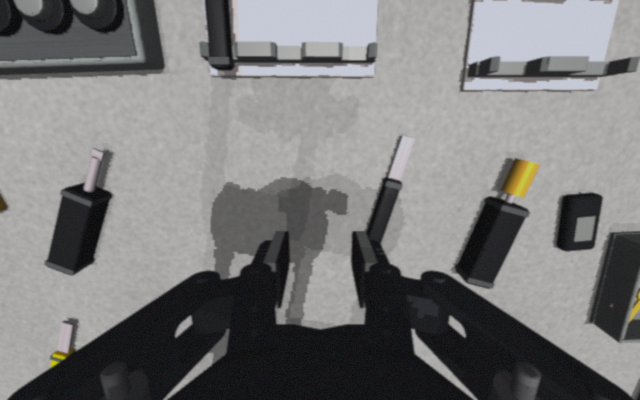

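```bash
python3 -c "
from h import *
to(422,-108.8,60,-12.2)"
```

```text
t 11.8 pos [468.7 -35.6 148. ] grip 34.19446748747843 F [ 0.6 -0.1  0.4]
[[ 0.011  0.998  0.054]
 [-0.001  0.054 -0.999]
 [-1.     0.01   0.002]]
[-1.490e-01 -2.770e-01  1.668e+00  1.000e-03  1.740e+00  1.368e+00]
d tool now [ 8.76 -5.16  7.04] after turn [ 8.8  -3.02  8.14] rotvec [ 0.267  0.    -0.011]
```

Request:
drive_tool:
  rows:
    - {"dx": 1, "dy": 0, "dz": 0, "wx": 0.135, "wy": 0, "wz": -0.01}
    - {"dx": 1, "dy": 0, "dz": 0, "wx": 0.13, "wy": 0, "wz": 0}
    - {"dx": 1, "dy": -1, "dz": 2.7, "wx": 0, "wy": 0, "wz": 0}
    - {"dx": 1, "dy": -1, "dz": 2.7, "wx": 0, "wy": 0, "wz": 0}
    - {"dx": 1, "dy": -1, "dz": 2.7, "wx": 0, "wy": 0, "wz": 0}
    - {"dx": 1, "dy": 0, "dz": 0, "wx": 0, "wy": 0, "wz": 0}
    - {"dx": 0, "dy": 0, "dz": 0, "wx": 0, "wy": 0, "wz": 0}
  gripper: 0.5

```text
clock: 12.5
tool_pos: [426.7, -107.1, 89.3]
ee_rot: [0.444, 0.554, 0.441, -0.549]
force: [-0.6, 1.3, -0.8]
grip_width: 42.8
```

```bash
cat >> h.py <<'E'
def below(f,h):
    """handle on bench below the gripper: use front end and blade in tool frame, h=handle size"""
    s,p,W=load(f); T=Tt(s); L=(W-T[:3,3])@T[:3,:3]; z=W[...,2]
    m=(z>h-5)&(z<h+5)&(abs(L[...,2])<35)&(L[...,1]>-30)&(L[...,1]<75)&(p.max(-1)<110)
    q=L[m]; e=np.percentile(q[:,1],99.5); print('front end y %.1f -> centre y %.1f'%(e,e-52),m.sum())
    a=[]
    for y in range(-20,70,6):
        r=q[(q[:,1]>y)&(q[:,1]<y+6)]
        if len(r)>8: a.append((y+3,(np.percentile(r[:,2],2)+np.percentile(r[:,2],98))/2,np.ptp(r[:,2])))
    a=np.array(a); 
    if len(a)>2:
        g=a[abs(a[:,2]-np.median(a[:,2]))<4]; k=np.polyfit(g[:,0],g[:,1],1); zc=np.polyval(k,e-52)
        print('axis z at centre %.1f, slope deg %.1f (yaw fix: turn wx +slope) width %.1f n %d top %.1f'%(zc,np.degrees(np.arctan(k[0])),np.median(a[:,2]),len(g),np.median(W[m][:,2])))
        C=T[:3,3]+T[:3,:3]@np.array([0,e-52,zc]); print('world centre',np.round(C[:2],1),'yaw',np.round(np.degrees(np.arctan2(*(T[:2,:3]@np.array([0,1,k[0]]))[::-1])),1))
E
python3 -c "
from h import *
snap('wrist','w10'); below('w10',18); to(422,-108.8,-29,-12.2)"
```

```text
front end y 47.7 -> centre y -4.3 1642
axis z at centre 2.4, slope deg -0.3 (yaw fix: turn wx +slope) width 16.9 n 12 top 17.4
world centre [ 422.  -108.5] yaw -12.2
t 12.55 pos [ 427.1 -107.1   90.2] grip 42.548532114740944 F [-1.2 -0.2  0.2]
[[ 0.009  0.976 -0.216]
 [ 0.    -0.216 -0.976]
 [-1.     0.008 -0.002]]
[-0.326 -0.354  1.831  0.003  1.656  1.463]
d tool now [11.91 -0.56  0.3 ] after turn [11.92 -0.46  0.27] rotvec [-0.004 -0.002 -0.008]
```

View pics/w10.png

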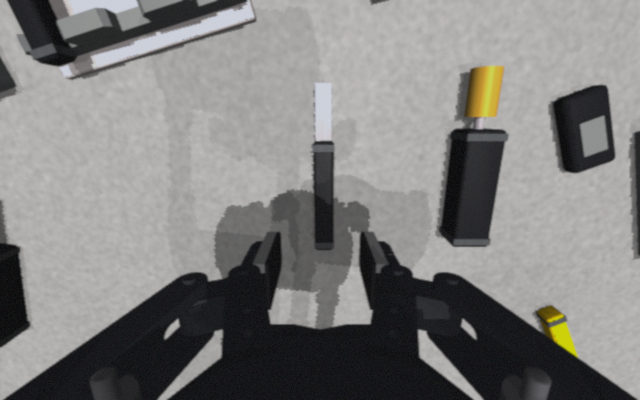

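Excellent agreement (422.0, −108.5), aligned with the flat file. Descend.

Request:
drive_tool:
  rows:
    - {"dx": 3, "dy": -0.4, "dz": 0.25, "wx": 0, "wy": 0, "wz": -0.008}
    - {"dx": 3, "dy": -0.1, "dz": 0, "wx": 0, "wy": 0, "wz": 0}
    - {"dx": 2.5, "dy": 0, "dz": 0, "wx": 0, "wy": 0, "wz": 0}
    - {"dx": 1.5, "dy": 0, "dz": 0, "wx": 0, "wy": 0, "wz": 0}
    - {"dx": 0.8, "dy": 0, "dz": 0, "wx": 0, "wy": 0, "wz": 0}
    - {"dx": 0, "dy": 0, "dz": 0, "wx": 0, "wy": 0, "wz": 0}

```text
clock: 13.15
tool_pos: [429.8, -104.1, -15.7]
ee_rot: [0.447, 0.553, 0.443, -0.546]
force: [-0.3, 0.1, -0.0]
grip_width: 42.5
```

```bash
python3 -c "
from h import *
to(422,-108.6,-28.5,-12.2)"
```

```text
t 13.15 pos [ 429.8 -104.1  -15.7] grip 42.50176612889085 F [-0.3  0.1 -0. ]
[[ 0.01   0.978 -0.208]
 [ 0.002 -0.208 -0.978]
 [-1.     0.009 -0.004]]
[-0.319 -0.291  1.972  0.005  1.452  1.461]
d tool now [ 1.27 -0.68  0.61] after turn [ 1.28 -0.67  0.61] rotvec [ 0.004 -0.004 -0.009]
```

Request:
drive_tool:
  rows:
    - {"dx": 0, "dy": -0.6, "dz": 0.6, "wx": 0.004, "wy": -0.004, "wz": -0.009}
    - {"dx": 0.7, "dy": -0.2, "dz": 0.1, "wx": 0, "wy": 0, "wz": 0}
    - {"dx": 0.5, "dy": 0, "dz": 0, "wx": 0, "wy": 0, "wz": 0}
    - {"dx": 0, "dy": 0, "dz": 0, "wx": 0, "wy": 0, "wz": 0}

```text
clock: 13.55
tool_pos: [422.6, -109.8, -24.9]
ee_rot: [0.446, 0.551, 0.442, -0.549]
force: [-0.8, 0.2, -0.3]
grip_width: 42.9
```

```bash
python3 -c "
from h import *
to(422,-108.6,-28,-12.2)"
```

```text
t 13.55 pos [ 422.6 -109.8  -24.9] grip 42.930344743640994 F [-0.8  0.2 -0.3]
[[ 0.005  0.977 -0.211]
 [-0.002 -0.211 -0.978]
 [-1.     0.005  0.001]]
[-3.320e-01 -2.960e-01  1.992e+00 -1.000e-03  1.440e+00  1.452e+00]
d tool now [ 0.31 -0.08 -0.11] after turn [ 0.31 -0.08 -0.11] rotvec [ 0.     0.001 -0.005]
```

Request:
drive_tool:
  rows:
    - {"dx": 0.3, "dy": -0.1, "dz": -0.1, "wx": 0, "wy": 0, "wz": 0}
    - {"dx": 0, "dy": 0, "dz": 0, "wx": 0, "wy": 0, "wz": 0}
    - {"dx": 0, "dy": 0, "dz": 0, "wx": 0, "wy": 0, "wz": 0}
    - {"dx": 0, "dy": 0, "dz": 0, "wx": 0, "wy": 0, "wz": 0}
  gripper: 0

```text
clock: 13.95
tool_pos: [422.1, -108.7, -27.4]
ee_rot: [0.446, 0.551, 0.442, -0.549]
force: [-0.7, 0.1, -0.9]
grip_width: 16.0
```

Request:
drive_tool:
  rows:
    - {"dx": -2, "dy": 0, "dz": 0, "wx": 0, "wy": 0, "wz": -0.005}
    - {"dx": -3, "dy": 0, "dz": 0, "wx": -0.13, "wy": 0, "wz": 0}
    - {"dx": -3, "dy": 0, "dz": 0, "wx": -0.13, "wy": 0, "wz": 0}
    - {"dx": -2, "dy": 0, "dz": 0, "wx": 0, "wy": 0, "wz": 0}
    - {"dx": 0, "dy": 0, "dz": 0, "wx": 0, "wy": 0, "wz": 0}

```text
clock: 14.45
tool_pos: [420.5, -108.1, 74.0]
ee_rot: [0.513, 0.485, 0.515, -0.486]
force: [-0.5, -0.8, -0.5]
grip_width: 15.8
```

```bash
python3 -c "
from h import *
snap('wrist','w11');to(633.2,-59.4,50,2.8);held('w11')"
```

```text
t 14.5 pos [ 419.8 -107.9   72.4] grip 15.670635025528005 F [ 0.5 -0.5 -0.4]
[[-0.005  0.998  0.058]
 [ 0.001  0.058 -0.998]
 [-1.    -0.005 -0.001]]
[-3.290e-01 -3.550e-01  1.863e+00 -1.000e-03  1.638e+00  1.184e+00]
d tool now [ 2.13 21.59 -3.61] after turn [ 2.24 21.55 -3.8 ] rotvec [ 0.009 -0.001  0.005]
held tip y max 101.1
28 z mid -0.6 width 17.2  top x -45.6 421
34 z mid -0.6 width 18.0  top x -45.5 457
40 z mid -0.6 width 17.9  top x -45.5 473
46 z mid -0.6 width 18.2  top x -45.9 493
52 z mid -0.6 width 18.5  top x -45.4 531
58 z mid -0.6 width 13.9  top x -38.6 389
64 z mid -0.5 width 13.8  top x -38.6 389
70 z mid -0.5 width 13.6  top x -38.4 389
76 z mid -0.6 width 13.5  top x -38.4 416
82 z mid -0.8 width 13.8  top x -38.5 435
88 z mid -0.6 width 14.1  top x -38.4 463
94 z mid -0.5 width 13.8  top x -38.5 475
100 z mid -0.5 width 13.7  top x -38.2 357
```

Request:
drive_tool:
  rows:
    - {"dx": 0, "dy": 3, "dz": -0.5, "wx": 0.009, "wy": 0, "wz": 0.005}
    - {"dx": 0.3, "dy": 4.2, "dz": -0.7, "wx": 0, "wy": 0, "wz": 0}
    - {"dx": 0.3, "dy": 4.2, "dz": -0.7, "wx": 0, "wy": 0, "wz": 0}
    - {"dx": 0.4, "dy": 4.2, "dz": -0.7, "wx": 0, "wy": 0, "wz": 0}
    - {"dx": 0.4, "dy": 3.6, "dz": -0.7, "wx": 0, "wy": 0, "wz": 0}
    - {"dx": 0, "dy": 1.6, "dz": -0.4, "wx": 0, "wy": 0, "wz": 0}
    - {"dx": 0, "dy": 0, "dz": 0, "wx": 0, "wy": 0, "wz": 0}

```text
clock: 15.2
tool_pos: [627.7, -58.5, 41.3]
ee_rot: [0.506, 0.486, 0.515, -0.492]
force: [-0.7, -0.1, -0.6]
grip_width: 15.4
```

```bash
python3 -c "
from h import *
to(632.4,-59.9,20,2.8)"
```

```text
t 15.2 pos [627.7 -58.5  41.3] grip 15.408266068856161 F [-0.7 -0.1 -0.6]
[[-0.016  0.999  0.043]
 [ 0.003  0.043 -0.999]
 [-1.    -0.015 -0.003]]
[-0.147  0.213  1.377  0.     1.567  1.381]
d tool now [2.13 0.5  0.17] after turn [2.13 0.47 0.17] rotvec [-0.006 -0.003  0.015]
```

Request:
drive_tool:
  rows:
    - {"dx": 0.4, "dy": 0.5, "dz": 0.2, "wx": -0.006, "wy": -0.003, "wz": 0.015}
    - {"dx": 0.8, "dy": 0.1, "dz": 0, "wx": 0, "wy": 0, "wz": 0}
    - {"dx": 0.8, "dy": 0, "dz": 0, "wx": 0, "wy": 0, "wz": 0}
    - {"dx": 0, "dy": 0, "dz": 0, "wx": 0, "wy": 0, "wz": 0}

```text
clock: 15.6
tool_pos: [629.6, -61.0, 15.2]
ee_rot: [0.51, 0.487, 0.514, -0.489]
force: [-1.1, -0.3, -1.5]
grip_width: 15.9
```

```bash
python3 -c "
from h import *
to(632.4,-59.9,-3,2.8)"
```

```text
t 15.6 pos [629.6 -61.   15.2] grip 15.85317101601602 F [-1.1 -0.3 -1.5]
[[-0.006  0.999  0.048]
 [ 0.001  0.048 -0.999]
 [-1.    -0.006 -0.001]]
[-0.15   0.225  1.411 -0.     1.512  1.373]
d tool now [ 1.82  0.3  -0.1 ] after turn [ 1.82  0.29 -0.1 ] rotvec [-0.001 -0.001  0.006]
```

Request:
drive_tool:
  rows:
    - {"dx": 0, "dy": 0.35, "dz": -0.1, "wx": 0, "wy": 0, "wz": 0.006}
    - {"dx": 0.6, "dy": 0.1, "dz": 0, "wx": 0, "wy": 0, "wz": 0}
    - {"dx": 0.6, "dy": 0, "dz": 0, "wx": 0, "wy": 0, "wz": 0}
    - {"dx": 0.4, "dy": 0, "dz": 0, "wx": 0, "wy": 0, "wz": 0}

```text
clock: 16.0
tool_pos: [634.5, -60.5, 0.0]
ee_rot: [0.512, 0.489, 0.511, -0.487]
force: [0.6, 0.2, -0.8]
grip_width: 15.8
```

Request:
drive_tool:
  rows:
    - {"dx": 0.3, "dy": 0, "dz": 0, "wx": 0, "wy": 0, "wz": 0}

```text
clock: 16.1
tool_pos: [634.4, -60.5, -2.7]
ee_rot: [0.512, 0.489, 0.511, -0.487]
force: [-10.4, 1.5, 17.5]
grip_width: 15.7
```

Request:
drive_tool:
  rows:
    - {"dx": 0.2, "dy": 0, "dz": 0, "wx": 0, "wy": 0, "wz": 0}

```text
clock: 16.2
tool_pos: [634.4, -60.5, -2.6]
ee_rot: [0.512, 0.489, 0.511, -0.487]
force: [-8.6, -0.0, 14.9]
grip_width: 16.0
```

Request:
drive_tool:
  rows:
    - {"dx": 0, "dy": 0, "dz": 0, "wx": 0, "wy": 0, "wz": 0}
    - {"dx": 0, "dy": 0, "dz": 0, "wx": 0, "wy": 0, "wz": 0}
    - {"dx": -1, "dy": 0, "dz": 0, "wx": 0, "wy": 0, "wz": 0}
    - {"dx": -2, "dy": 0, "dz": 0, "wx": 0, "wy": 0, "wz": 0}
    - {"dx": -4, "dy": 0, "dz": 0, "wx": 0, "wy": 0, "wz": 0}
    - {"dx": -4, "dy": -2, "dz": 0, "wx": 0, "wy": 0, "wz": 0}
    - {"dx": 0, "dy": -3.5, "dz": 3, "wx": 0.1, "wy": 0, "wz": 0}
    - {"dx": 0, "dy": -3.5, "dz": 3, "wx": 0.1, "wy": 0, "wz": 0}
    - {"dx": 0, "dy": -4, "dz": 2.6, "wx": 0.06, "wy": 0, "wz": 0}
    - {"dx": 0, "dy": -4, "dz": 2.6, "wx": 0, "wy": 0, "wz": 0}
    - {"dx": 0, "dy": -2, "dz": 2.6, "wx": 0, "wy": 0, "wz": 0}
    - {"dx": 0, "dy": 0, "dz": 0, "wx": 0, "wy": 0, "wz": 0}
  gripper: 0.4

```text
clock: 17.4
tool_pos: [425.6, -181.7, 117.1]
ee_rot: [0.446, 0.554, 0.438, -0.55]
force: [1.1, 0.2, 1.0]
grip_width: 34.3
```

```bash
python3 -c "
from h import *
st(); snap('wrist','w12'); below('w12',32); to(403.7,-240,90,-12.1)"
```

```text
t 17.4 pos [ 425.6 -181.7  117.1] grip 34.27895418192208 F [1.1 0.2 1. ]
[[ 0.011  0.976 -0.219]
 [-0.005 -0.219 -0.976]
 [-1.     0.012  0.003]]
[-4.770e-01 -2.980e-01  1.739e+00  1.000e-03  1.688e+00  1.314e+00]Traceback (most recent call last):
  File "<string>", line 3, in <module>
    st(); snap('wrist','w12'); below('w12',32); to(403.7,-240,90,-12.1)
                               ~~~~~^^^^^^^^^^
  File "h.py", line 52, in below
    q=L[m]; e=np.percentile(q[:,1],99.5); print('front end y %.1f -> centre y %.1f'%(e,e-52),m.sum())
              ~~~~~~~~~~~~~^^^^^^^^^^^^^
    return _quantile_unchecked(
        a, q, axis, out, overwrite_input, method, keepdims, weights)
    return _ureduce(a,
                    func=_quantile_ureduce_func,
    ...<5 lines>...
                    overwrite_input=overwrite_input,
                    method=method)
    r = func(a, **kwargs)
    result = _quantile(arr,
                       quantiles=q,
    ...<2 lines>...
                       out=out,
                       weights=wgt)
    slices_having_nans = np.isnan(arr[-1, ...])
                                  ~~~^^^^^^^^^
IndexError: index -1 is out of bounds for axis 0 with size 0
```

View pics/w12.png

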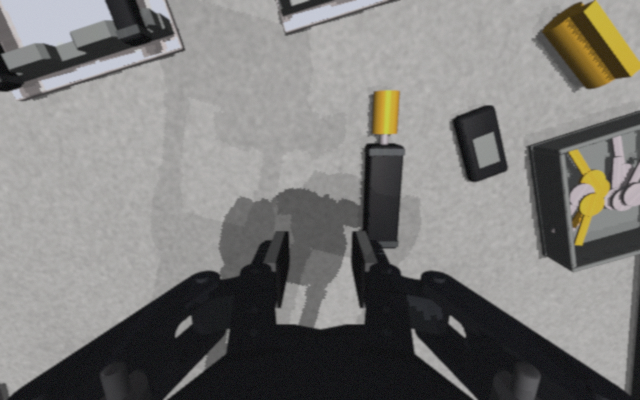

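```bash
python3 -c "
from h import *
to(403.7,-240,60,-12.1)"
```

```text
t 17.45 pos [ 426.8 -180.7  117.3] grip 34.38481198803914 F [ 0.2  0.8 -0.4]
[[ 0.012  0.976 -0.218]
 [-0.004 -0.218 -0.976]
 [-1.     0.013  0.002]]
[-0.475 -0.297  1.738  0.002  1.688  1.316]
d tool now [ 5.73 -1.03  6.28] after turn [ 5.73 -1.02  6.28] rotvec [-0.009  0.002 -0.013]
```

Request:
drive_tool:
  rows:
    - {"dx": 0, "dy": -0.5, "dz": 2.5, "wx": -0.009, "wy": 0.002, "wz": -0.013}
    - {"dx": 0.5, "dy": -0.5, "dz": 2.5, "wx": 0, "wy": 0, "wz": 0}
    - {"dx": 1, "dy": -0.2, "dz": 1.5, "wx": 0, "wy": 0, "wz": 0}
    - {"dx": 1, "dy": 0, "dz": 0, "wx": 0, "wy": 0, "wz": 0}
    - {"dx": 1, "dy": 0, "dz": 0, "wx": 0, "wy": 0, "wz": 0}
    - {"dx": 0, "dy": 0, "dz": 0, "wx": 0, "wy": 0, "wz": 0}
  gripper: 0.8

```text
clock: 18.05
tool_pos: [405.9, -240.6, 83.2]
ee_rot: [0.447, 0.551, 0.445, -0.547]
force: [-0.0, 0.6, -0.3]
grip_width: 68.3
```

```bash
python3 -c "
from h import *
snap('wrist','w13'); to(403.7,-240,-24,-12.1); below('w13',32)"
```

```text
t 18.1 pos [ 406.2 -240.6   84. ] grip 68.12363387750267 F [-0.1 -0.5  1. ]
[[ 0.006  0.979 -0.204]
 [ 0.001 -0.204 -0.979]
 [-1.     0.006 -0.002]]
[-0.61  -0.256  1.764  0.004  1.63   1.167]
d tool now [ 1.08e+01 -3.30e-01  1.00e-02] after turn [ 1.08e+01 -2.60e-01 -1.00e-02] rotvec [ 0.006 -0.002 -0.006]
front end y 49.6 -> centre y -2.4 3543
axis z at centre -0.2, slope deg 0.6 (yaw fix: turn wx +slope) width 31.2 n 12 top 31.5
world centre [ 403.6 -239.9] yaw -12.4
```

Request:
drive_tool:
  rows:
    - {"dx": 3, "dy": -0.3, "dz": 0, "wx": 0.006, "wy": 0, "wz": -0.006}
    - {"dx": 3, "dy": -0.1, "dz": 0, "wx": 0, "wy": 0, "wz": 0}
    - {"dx": 2.5, "dy": -0.1, "dz": 0.1, "wx": 0, "wy": 0, "wz": 0}
    - {"dx": 1.2, "dy": 0, "dz": 0, "wx": 0, "wy": 0, "wz": 0}
    - {"dx": 0, "dy": 0, "dz": 0, "wx": 0, "wy": 0, "wz": 0}

```text
clock: 18.6
tool_pos: [405.8, -238.2, -12.1]
ee_rot: [0.448, 0.55, 0.444, -0.547]
force: [-0.4, 0.4, 0.8]
grip_width: 68.7
```

```bash
python3 -c "
from h import *
to(403.6,-240,-27,-12.2)"
```

```text
t 18.6 pos [ 405.8 -238.2  -12.1] grip 68.67080254417665 F [-0.4  0.4  0.8]
[[ 0.006  0.979 -0.205]
 [-0.001 -0.205 -0.979]
 [-1.     0.006 -0.001]]
[-0.606 -0.206  1.894  0.003  1.448  1.171]
d tool now [ 1.49 -0.19  0.22] after turn [ 1.49 -0.17  0.22] rotvec [ 0.007 -0.001 -0.006]
```

Request:
drive_tool:
  rows:
    - {"dx": 0.8, "dy": -0.2, "dz": 0.2, "wx": 0.007, "wy": 0, "wz": -0.006}
    - {"dx": 0.7, "dy": 0, "dz": 0, "wx": 0, "wy": 0, "wz": 0}
    - {"dx": 0.2, "dy": 0, "dz": 0, "wx": 0, "wy": 0, "wz": 0}
    - {"dx": 0, "dy": 0, "dz": 0, "wx": 0, "wy": 0, "wz": 0}

```text
clock: 19.0
tool_pos: [405.9, -240.8, -26.4]
ee_rot: [0.446, 0.551, 0.442, -0.549]
force: [-0.7, -0.4, 0.6]
grip_width: 68.1
```

Request:
drive_tool:
  rows:
    - {"dx": 0, "dy": 0, "dz": 0, "wx": 0, "wy": 0, "wz": 0}
    - {"dx": 0, "dy": 0, "dz": 0, "wx": 0, "wy": 0, "wz": 0}
    - {"dx": 0, "dy": 0, "dz": 0, "wx": 0, "wy": 0, "wz": 0}
    - {"dx": 0, "dy": 0, "dz": 0, "wx": 0, "wy": 0, "wz": 0}
  gripper: 0

```text
clock: 19.4
tool_pos: [406.9, -241.6, -24.4]
ee_rot: [0.447, 0.551, 0.441, -0.549]
force: [0.3, 0.4, -1.9]
grip_width: 30.8
```

Request:
drive_tool:
  rows:
    - {"dx": -2, "dy": 0, "dz": 0, "wx": 0, "wy": 0, "wz": 0}
    - {"dx": -3, "dy": 0, "dz": 0, "wx": -0.13, "wy": 0, "wz": 0}
    - {"dx": -3, "dy": 0, "dz": 0, "wx": -0.13, "wy": 0, "wz": 0}
    - {"dx": -3, "dy": 0, "dz": 0, "wx": 0, "wy": 0, "wz": 0}
    - {"dx": 0, "dy": 0, "dz": 0, "wx": 0, "wy": 0, "wz": 0}

```text
clock: 19.9
tool_pos: [403.8, -239.7, 85.6]
ee_rot: [0.514, 0.486, 0.514, -0.485]
force: [-0.6, -0.1, -1.1]
grip_width: 30.6
```

```bash
python3 -c "
from h import *
snap('wrist','w14');to(632.1,-288.9,60,3);held('w14')"
```

```text
t 19.95 pos [ 402.9 -239.1   83. ] grip 30.551937217282976 F [ 0.5  0.3 -1.6]
[[-0.002  0.998  0.057]
 [ 0.002  0.057 -0.998]
 [-1.    -0.002 -0.002]]
[-6.090e-01 -2.580e-01  1.767e+00  1.000e-03  1.636e+00  9.050e-01]
d tool now [ 2.24 22.6   6.3 ] after turn [ 2.3  22.63  6.18] rotvec [ 0.005 -0.002  0.002]
held tip y max 97.6
28 z mid -0.5 width 32.0  top x -56.8 897
34 z mid -0.6 width 31.9  top x -56.8 943
40 z mid -0.5 width 32.3  top x -56.9 977
46 z mid -0.4 width 32.5  top x -57.0 1073
52 z mid -0.5 width 30.0  top x -54.6 779
58 z mid -0.5 width 23.4  top x -51.6 297
64 z mid -0.6 width 23.3  top x -52.0 725
70 z mid -0.6 width 22.8  top x -52.0 770
76 z mid -0.5 width 23.9  top x -51.9 816
82 z mid -0.6 width 23.3  top x -51.8 839
88 z mid -0.3 width 23.3  top x -51.8 868
94 z mid -0.6 width 23.8  top x -51.9 913
100 z mid -0.6 width 23.1  top x -51.4 153
```

View pics/w14.png

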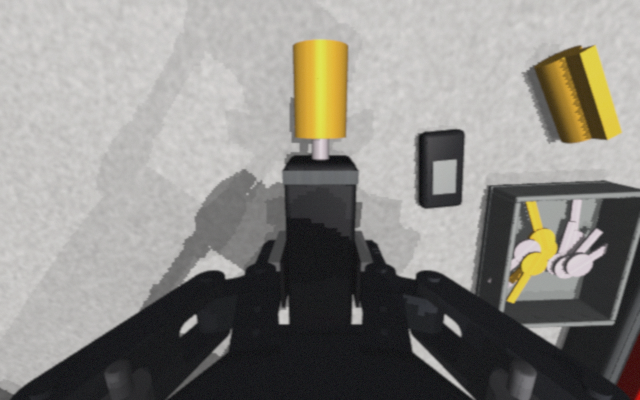

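Request:
drive_tool:
  rows:
    - {"dx": 0, "dy": 3, "dz": 0.9, "wx": 0.005, "wy": -0.002, "wz": 0}
    - {"dx": 0.3, "dy": 4.3, "dz": 1.2, "wx": 0, "wy": 0, "wz": 0}
    - {"dx": 0.3, "dy": 4.3, "dz": 1.2, "wx": 0, "wy": 0, "wz": 0}
    - {"dx": 0.4, "dy": 4.3, "dz": 1.2, "wx": 0, "wy": 0, "wz": 0}
    - {"dx": 0.4, "dy": 3.8, "dz": 1.2, "wx": 0, "wy": 0, "wz": 0}
    - {"dx": 0, "dy": 2, "dz": 0.4, "wx": 0, "wy": 0, "wz": 0}
    - {"dx": 0, "dy": 0, "dz": 0, "wx": 0, "wy": 0, "wz": 0}

```text
clock: 20.65
tool_pos: [623.8, -287.1, 47.2]
ee_rot: [0.504, 0.485, 0.52, -0.49]
force: [-1.1, 1.4, -1.3]
grip_width: 30.3
```

```bash
python3 -c "
from h import *
to(634.5,-289.3,35,3)"
```

```text
t 20.65 pos [ 623.8 -287.1   47.2] grip 30.326216596536064 F [-1.1  1.4 -1.3]
[[-0.021  0.999  0.048]
 [ 0.01   0.048 -0.999]
 [-1.    -0.02  -0.011]]
[-4.800e-01  3.680e-01  1.182e+00 -1.000e-03  1.614e+00  1.042e+00]
d tool now [1.19 1.08 0.28] after turn [1.22 1.05 0.27] rotvec [-0.004 -0.011  0.02 ]
```

Request:
drive_tool:
  rows:
    - {"dx": 0, "dy": 1, "dz": 0.3, "wx": -0.004, "wy": -0.011, "wz": 0.02}
    - {"dx": 0.6, "dy": 0.2, "dz": 0, "wx": 0, "wy": 0, "wz": 0}
    - {"dx": 0.4, "dy": 0, "dz": 0, "wx": 0, "wy": 0, "wz": 0}
    - {"dx": 0, "dy": 0, "dz": 0, "wx": 0, "wy": 0, "wz": 0}

```text
clock: 21.05
tool_pos: [632.8, -288.3, 30.2]
ee_rot: [0.51, 0.486, 0.515, -0.488]
force: [-0.4, -0.0, -1.7]
grip_width: 30.6
```

```bash
python3 -c "
from h import *
snap('wrist','w15');to(634.5,-289.3,0,3);held('w15')"
```

```text
t 21.1 pos [ 632.9 -288.4   30.5] grip 30.3174208212535 F [ 1.1 -0.5 -2.5]
[[-0.007  0.999  0.051]
 [ 0.003  0.051 -0.999]
 [-1.    -0.007 -0.003]]
[-4.760e-01  3.840e-01  1.193e+00 -1.000e-03  1.573e+00  1.043e+00]
d tool now [3.05 0.18 0.11] after turn [3.05 0.16 0.1 ] rotvec [-0.001 -0.003  0.007]
held tip y max 97.6
28 z mid -2.9 width 36.9  top x -56.7 906
34 z mid -3.3 width 37.3  top x -56.7 950
40 z mid 0.2 width 43.6  top x -56.8 970
46 z mid -0.5 width 32.8  top x -56.9 1081
52 z mid -0.6 width 29.9  top x -54.4 783
58 z mid -0.6 width 23.4  top x -51.6 292
64 z mid -0.6 width 23.4  top x -51.9 724
70 z mid -0.5 width 23.0  top x -52.0 770
76 z mid -0.5 width 24.0  top x -51.9 810
82 z mid -0.5 width 23.4  top x -51.8 842
88 z mid -0.3 width 23.4  top x -51.8 862
94 z mid -0.5 width 23.8  top x -51.8 909
100 z mid -0.5 width 23.3  top x -51.7 148
```

View pics/w15.png

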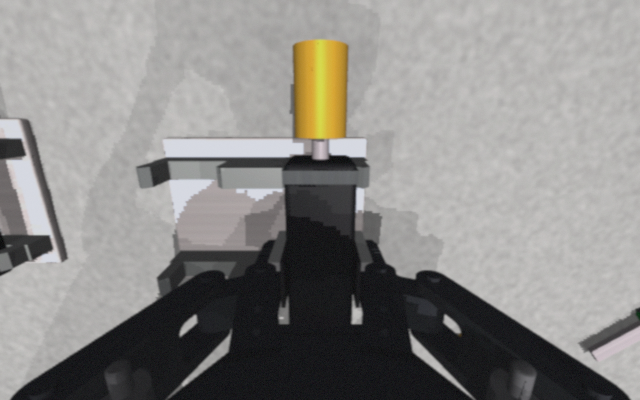

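Request:
drive_tool:
  rows:
    - {"dx": 0.4, "dy": 0.2, "dz": 0.1, "wx": 0, "wy": -0.003, "wz": 0.007}
    - {"dx": 0.7, "dy": 0, "dz": 0, "wx": 0, "wy": 0, "wz": 0}
    - {"dx": 0.7, "dy": 0, "dz": 0, "wx": 0, "wy": 0, "wz": 0}
    - {"dx": 0.3, "dy": 0, "dz": 0, "wx": 0, "wy": 0, "wz": 0}

```text
clock: 21.5
tool_pos: [635.1, -290.1, 10.5]
ee_rot: [0.514, 0.488, 0.511, -0.487]
force: [-0.6, -0.3, -1.5]
grip_width: 30.7
```

```bash
python3 -c "
from h import *
to(634.5,-289.3,0,3)"
```

```text
t 21.5 pos [ 635.1 -290.1   10.5] grip 30.686832457301133 F [-0.6 -0.3 -1.5]
[[ 0.004  0.999  0.051]
 [-0.002  0.051 -0.999]
 [-1.     0.004  0.002]]
[-0.477  0.39   1.221  0.     1.526  1.043]
d tool now [ 1.05 -0.06 -0.08] after turn [ 1.05 -0.06 -0.08] rotvec [-0.002  0.002 -0.004]
```

Request:
drive_tool:
  rows:
    - {"dx": 0.5, "dy": 0, "dz": 0, "wx": 0, "wy": 0, "wz": -0.004}
    - {"dx": 0.4, "dy": 0, "dz": 0, "wx": 0, "wy": 0, "wz": 0}

```text
clock: 21.7
tool_pos: [635.0, -290.1, 0.7]
ee_rot: [0.513, 0.487, 0.512, -0.488]
force: [-0.1, 0.2, -2.3]
grip_width: 31.1
```

Request:
drive_tool:
  rows:
    - {"dx": 0.3, "dy": 0, "dz": 0, "wx": 0, "wy": 0, "wz": 0}

```text
clock: 21.8
tool_pos: [635.1, -290.2, 0.2]
ee_rot: [0.513, 0.487, 0.512, -0.488]
force: [-11.2, 4.4, 21.2]
grip_width: 30.9
```

Request:
drive_tool:
  rows:
    - {"dx": 0.2, "dy": 0, "dz": 0, "wx": 0, "wy": 0, "wz": 0}

```text
clock: 21.9
tool_pos: [635.5, -290.4, 0.3]
ee_rot: [0.514, 0.487, 0.511, -0.488]
force: [-3.8, 1.6, 5.3]
grip_width: 30.4
```

Request:
drive_tool:
  rows:
    - {"dx": 0, "dy": 0, "dz": 0, "wx": 0, "wy": 0, "wz": 0}
    - {"dx": 0, "dy": 0, "dz": 0, "wx": 0, "wy": 0, "wz": 0}
    - {"dx": -1, "dy": 0, "dz": 0, "wx": 0, "wy": 0, "wz": 0}
    - {"dx": -2, "dy": 0, "dz": 0, "wx": 0, "wy": 0, "wz": 0}
    - {"dx": -4, "dy": 0, "dz": 0, "wx": 0, "wy": 0, "wz": 0}
    - {"dx": -4, "dy": 0, "dz": 0, "wx": 0, "wy": 0, "wz": 0}
    - {"dx": -3, "dy": -2, "dz": -2, "wx": 0, "wy": 0, "wz": 0}
    - {"dx": 0, "dy": -2.2, "dz": -4.3, "wx": 0, "wy": 0, "wz": 0}
    - {"dx": 0, "dy": -2.2, "dz": -4.3, "wx": 0, "wy": 0, "wz": 0}
    - {"dx": 0, "dy": -2.2, "dz": -4.3, "wx": 0, "wy": 0, "wz": 0}
    - {"dx": 0, "dy": -2.2, "dz": -4.3, "wx": 0, "wy": 0, "wz": 0}
    - {"dx": 0, "dy": 0, "dz": 0, "wx": 0, "wy": 0, "wz": 0}
  gripper: 0.6

```text
clock: 23.1
tool_pos: [514.8, -99.2, 149.5]
ee_rot: [0.515, 0.489, 0.509, -0.487]
force: [0.7, 0.0, 0.9]
grip_width: 50.9
```

```bash
python3 -c "
from h import *
snap('wrist','w16');to(390,215,140,-22)"
```

```text
t 23.15 pos [ 516.1 -101.2  149.9] grip 51.35330047919655 F [ 0.3 -0.2  0.8]
[[ 0.009  0.999  0.046]
 [-0.005  0.046 -0.999]
 [-1.     0.009  0.006]]
[-0.256 -0.123  1.531 -0.003  1.724  1.268]
d tool now [  0.71 -11.14 -32.17] after turn [  0.99 -23.54 -24.59] rotvec [ 0.43   0.004 -0.01 ]
```

View pics/w16.png

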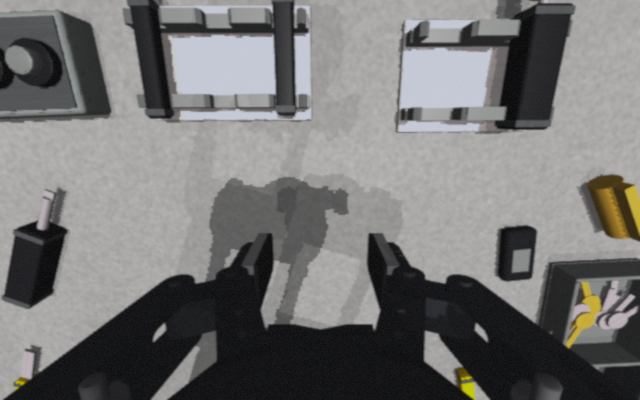

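Three tools look seated in their racks. On to the screwdriver.

Request:
drive_tool:
  rows:
    - {"dx": 0, "dy": -1.5, "dz": -4.4, "wx": 0, "wy": 0, "wz": -0.01}
    - {"dx": 0, "dy": -1.5, "dz": -4.4, "wx": 0, "wy": 0, "wz": 0}
    - {"dx": 0, "dy": -1.5, "dz": -4.4, "wx": 0, "wy": 0, "wz": 0}
    - {"dx": 0, "dy": -1.5, "dz": -4.4, "wx": 0, "wy": 0, "wz": 0}
    - {"dx": 0, "dy": -1.5, "dz": -4.4, "wx": 0, "wy": 0, "wz": 0}
    - {"dx": 0, "dy": -1.5, "dz": -4.4, "wx": 0, "wy": 0, "wz": 0}
    - {"dx": 0, "dy": -1, "dz": -3, "wx": 0, "wy": 0, "wz": 0}
    - {"dx": 0, "dy": 0, "dz": 0, "wx": 0.11, "wy": 0, "wz": 0}
    - {"dx": 0, "dy": 0, "dz": 0, "wx": 0.11, "wy": 0, "wz": 0}
    - {"dx": 0, "dy": 0, "dz": 0, "wx": 0.11, "wy": 0, "wz": 0}
    - {"dx": 0, "dy": 0, "dz": 0, "wx": 0.1, "wy": 0, "wz": 0}
    - {"dx": 0, "dy": 0, "dz": 0, "wx": 0, "wy": 0, "wz": 0}
  gripper: 0.8

```text
clock: 24.35
tool_pos: [410.6, 193.1, 155.1]
ee_rot: [0.392, 0.594, 0.383, -0.589]
force: [0.2, 0.1, 0.0]
grip_width: 68.5
```

```bash
python3 -c "
from h import *
snap('wrist','w17');to(395.8,241,80,-22);tools('w17')"
```

```text
t 24.4 pos [410.7 193.1 155.1] grip 68.25544521124435 F [ 0.3 -0.4  0.2]
[[ 0.014  0.918 -0.397]
 [-0.007 -0.397 -0.918]
 [-1.     0.015  0.001]]
[ 0.374 -0.321  1.691 -0.012  1.762  2.35 ]
d tool now [ 7.46 -3.38 -3.82] after turn [ 7.51 -3.17 -3.89] rotvec [-0.024  0.001 -0.015]
slim c [585.8 423.8] L 84 w 31 z 16.0 yaw -28.0 px [ 64. 116.]
```

View pics/w17.png

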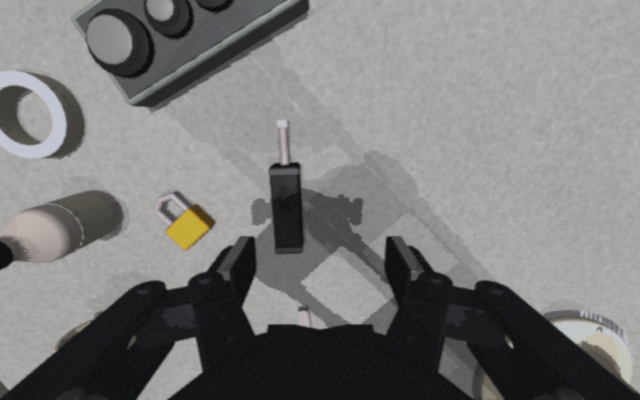

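Request:
drive_tool:
  rows:
    - {"dx": 1, "dy": -1.6, "dz": -2, "wx": -0.02, "wy": 0, "wz": -0.015}
    - {"dx": 2, "dy": -1.6, "dz": -2, "wx": 0, "wy": 0, "wz": 0}
    - {"dx": 2, "dy": 0, "dz": 0, "wx": 0, "wy": 0, "wz": 0}
    - {"dx": 1.5, "dy": 0, "dz": 0, "wx": 0, "wy": 0, "wz": 0}
    - {"dx": 0, "dy": 0, "dz": 0, "wx": 0, "wy": 0, "wz": 0}

```text
clock: 24.9
tool_pos: [400.4, 242.6, 90.0]
ee_rot: [0.398, 0.586, 0.396, -0.584]
force: [-0.6, 0.0, -0.3]
grip_width: 68.5
```

```bash
python3 -c "
from h import *
snap('wrist','w18');below('w18',32);to(395.8,241,-27,-22)"
```

```text
front end y 48.0 -> centre y -4.0 3297
axis z at centre 2.5, slope deg 0.4 (yaw fix: turn wx +slope) width 31.2 n 12 top 31.4
world centre [395.8 241.7] yaw -22.1
t 24.95 pos [401.  242.7  91.3] grip 68.48248217314686 F [-0.9  0.6 -0.3]
[[ 0.006  0.929 -0.37 ]
 [ 0.    -0.37  -0.929]
 [-1.     0.005 -0.002]]
[ 4.730e-01 -2.680e-01  1.761e+00 -2.000e-03  1.644e+00  2.423e+00]
d tool now [11.82 -0.48  0.38] after turn [11.83 -0.42  0.35] rotvec [ 0.005 -0.002 -0.005]
```

View pics/w18.png

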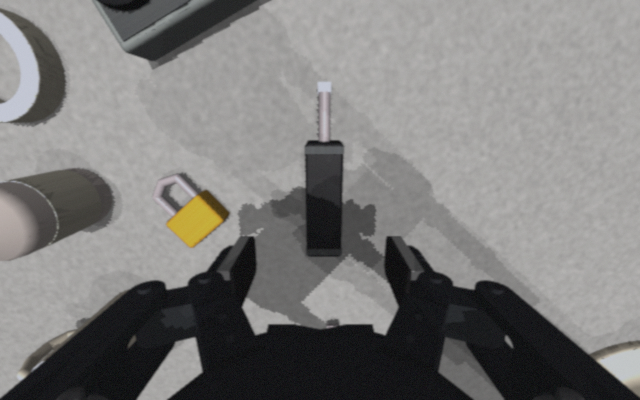

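Request:
drive_tool:
  rows:
    - {"dx": 3, "dy": -0.4, "dz": 0.3, "wx": 0.005, "wy": 0, "wz": -0.005}
    - {"dx": 3, "dy": -0.1, "dz": 0, "wx": 0, "wy": 0, "wz": 0}
    - {"dx": 2.5, "dy": -0.1, "dz": 0, "wx": 0, "wy": 0, "wz": 0}
    - {"dx": 1.5, "dy": 0, "dz": 0, "wx": 0, "wy": 0, "wz": 0}
    - {"dx": 0, "dy": 0, "dz": 0, "wx": 0, "wy": 0, "wz": 0}

```text
clock: 25.45
tool_pos: [400.3, 242.2, -4.1]
ee_rot: [0.395, 0.591, 0.395, -0.581]
force: [-0.0, 0.1, 0.2]
grip_width: 68.2
```

```bash
python3 -c "
from h import *
to(395.8,241.5,-27,-22.1)"
```

```text
t 25.45 pos [400.3 242.2  -4.1] grip 68.23448578831562 F [-0.   0.1  0.2]
[[ 0.012  0.927 -0.375]
 [ 0.007 -0.375 -0.927]
 [-1.     0.008 -0.011]]
[ 4.710e-01 -2.290e-01  1.900e+00  1.000e-03  1.457e+00  2.426e+00]
d tool now [ 2.28 -0.41  0.26] after turn [ 2.29 -0.39  0.24] rotvec [ 0.001 -0.011 -0.008]
```

Request:
drive_tool:
  rows:
    - {"dx": 0.9, "dy": -0.4, "dz": 0.25, "wx": 0, "wy": -0.011, "wz": -0.008}
    - {"dx": 0.9, "dy": -0.1, "dz": 0, "wx": 0, "wy": 0, "wz": 0}
    - {"dx": 0.5, "dy": 0, "dz": 0, "wx": 0, "wy": 0, "wz": 0}
    - {"dx": 0, "dy": 0, "dz": 0, "wx": 0, "wy": 0, "wz": 0}

```text
clock: 25.85
tool_pos: [397.4, 242.5, -24.3]
ee_rot: [0.395, 0.588, 0.395, -0.584]
force: [0.1, -0.2, -0.6]
grip_width: 68.0
```

```bash
python3 -c "
from h import *
to(395.8,241.5,-27,-22.1)"
```

```text
t 25.85 pos [397.4 242.5 -24.3] grip 67.96687299007398 F [ 0.1 -0.2 -0.6]
[[ 0.005  0.927 -0.376]
 [ 0.002 -0.376 -0.927]
 [-1.     0.004 -0.004]]
[ 0.475 -0.209  1.92  -0.     1.425  2.431]
d tool now [ 0.27 -0.11  0.16] after turn [ 0.27 -0.11  0.15] rotvec [ 0.001 -0.004 -0.004]
```

Request:
drive_tool:
  rows:
    - {"dx": 0.2, "dy": -0.1, "dz": 0.15, "wx": 0, "wy": 0, "wz": 0}
    - {"dx": 0, "dy": 0, "dz": 0, "wx": 0, "wy": 0, "wz": 0}
    - {"dx": 0, "dy": 0, "dz": 0, "wx": 0, "wy": 0, "wz": 0}
    - {"dx": 0, "dy": 0, "dz": 0, "wx": 0, "wy": 0, "wz": 0}
  gripper: 0
  force: 100

```text
clock: 26.25
tool_pos: [396.8, 242.0, -24.7]
ee_rot: [0.396, 0.589, 0.395, -0.583]
force: [-0.5, 0.0, -3.0]
grip_width: 30.0
```

Request:
drive_tool:
  rows:
    - {"dx": -2, "dy": 0, "dz": 0, "wx": 0, "wy": 0, "wz": 0}
    - {"dx": -3, "dy": 0, "dz": 0, "wx": -0.11, "wy": 0, "wz": 0}
    - {"dx": -3, "dy": 0, "dz": 0, "wx": -0.11, "wy": 0, "wz": 0}
    - {"dx": -3, "dy": 0, "dz": 0, "wx": -0.11, "wy": 0, "wz": 0}
    - {"dx": -1, "dy": 0, "dz": 0, "wx": -0.1, "wy": 0, "wz": 0}
    - {"dx": 0, "dy": 0, "dz": 0, "wx": 0, "wy": 0, "wz": 0}

```text
clock: 26.85
tool_pos: [393.7, 240.5, 96.5]
ee_rot: [0.515, 0.485, 0.515, -0.484]
force: [0.9, -0.2, -1.5]
grip_width: 30.2
```

```bash
python3 -c "
from h import *
snap('wrist','w19');to(627.9,-209,100,3);held('w19')"
```

```text
t 26.9 pos [393.5 240.4  95.8] grip 30.14456394749306 F [ 0.4  0.1 -2.7]
[[ 0.001  0.998  0.059]
 [ 0.     0.059 -0.998]
 [-1.     0.001 -0.   ]]
[ 0.475 -0.287  1.768 -0.     1.66   1.987]
d tool now [-0.4  20.76 46.24] after turn [-0.42 21.05 46.11] rotvec [ 0.006 -0.    -0.001]
held tip y max 99.6
28 z mid -0.8 width 31.6  top x -57.1 906
34 z mid -0.5 width 31.8  top x -57.0 948
40 z mid -0.7 width 31.6  top x -57.0 974
46 z mid -0.7 width 32.7  top x -57.3 1066
52 z mid -0.6 width 32.5  top x -56.3 1071
58 z mid -0.5 width 9.8  top x -45.5 300
64 z mid -0.5 width 9.7  top x -45.5 308
70 z mid -0.5 width 9.5  top x -45.5 305
76 z mid -0.5 width 9.5  top x -45.5 310
82 z mid -0.7 width 9.8  top x -45.5 335
88 z mid -0.7 width 10.5  top x -45.2 354
94 z mid -0.5 width 10.8  top x -44.0 375
100 z mid -0.5 width 10.6  top x -42.2 213
```

View pics/w19.png

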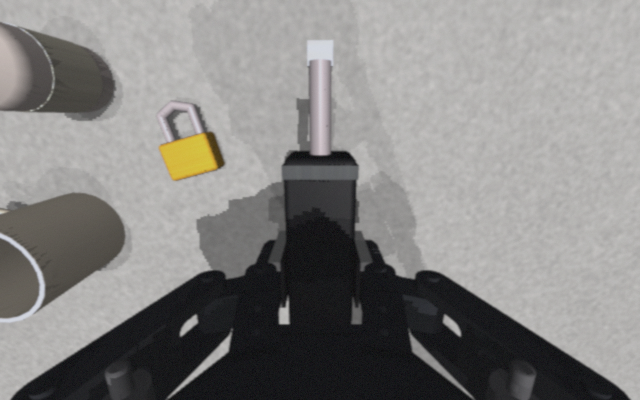

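Request:
drive_tool:
  rows:
    - {"dx": 0, "dy": 1, "dz": 2.5, "wx": 0.006, "wy": 0, "wz": 0}
    - {"dx": 0, "dy": 1.6, "dz": 3.8, "wx": 0, "wy": 0, "wz": 0}
    - {"dx": 0, "dy": 1.7, "dz": 4, "wx": 0, "wy": 0, "wz": 0}
    - {"dx": 0, "dy": 1.7, "dz": 4, "wx": 0, "wy": 0, "wz": 0}
    - {"dx": 0, "dy": 1.7, "dz": 4, "wx": 0, "wy": 0, "wz": 0}
    - {"dx": 0, "dy": 1.7, "dz": 4, "wx": 0, "wy": 0, "wz": 0}
    - {"dx": 0, "dy": 1.7, "dz": 4, "wx": 0, "wy": 0, "wz": 0}
    - {"dx": 0, "dy": 1.6, "dz": 3.8, "wx": 0, "wy": 0, "wz": 0}
    - {"dx": 0, "dy": 1.6, "dz": 3, "wx": 0, "wy": 0, "wz": 0}
    - {"dx": 0, "dy": 0, "dz": 0, "wx": 0, "wy": 0, "wz": 0}

```text
clock: 27.9
tool_pos: [548.5, -96.0, 76.7]
ee_rot: [0.501, 0.488, 0.512, -0.498]
force: [-0.1, 1.2, -1.6]
grip_width: 30.2
```

```bash
python3 -c "
from h import *
snap('wrist','w20');to(628.3,-209.2,40,3);held('w20')"
```

```text
t 27.95 pos [547.6 -94.3  76.4] grip 30.352078633081913 F [-0.6 -0.7 -2.5]
[[-0.022  0.999  0.028]
 [ 0.003  0.028 -1.   ]
 [-1.    -0.022 -0.004]]
[-0.23   0.005  1.537 -0.002  1.621  1.312]
d tool now [ 3.43  7.82 11.73] after turn [ 3.64  7.46 11.9 ] rotvec [-0.024 -0.004  0.022]
held tip y max 99.5
28 z mid -0.9 width 31.7  top x -57.0 910
34 z mid -0.5 width 32.0  top x -57.0 946
40 z mid -0.8 width 31.8  top x -57.0 975
46 z mid -0.6 width 32.7  top x -57.3 1065
52 z mid -0.6 width 32.4  top x -56.3 1066
58 z mid -0.5 width 9.9  top x -45.4 301
64 z mid -0.5 width 9.7  top x -45.5 308
70 z mid -0.5 width 9.5  top x -45.5 307
76 z mid -0.5 width 9.4  top x -45.3 307
82 z mid -0.7 width 9.7  top x -45.3 335
88 z mid -0.6 width 10.8  top x -45.4 359
94 z mid -0.5 width 10.8  top x -43.9 374
100 z mid -0.5 width 10.7  top x -42.2 213
```

Request:
drive_tool:
  rows:
    - {"dx": 0, "dy": 1.2, "dz": 2.4, "wx": -0.024, "wy": -0.004, "wz": 0.022}
    - {"dx": 0, "dy": 2, "dz": 3.4, "wx": 0, "wy": 0, "wz": 0}
    - {"dx": 0.3, "dy": 2, "dz": 3.2, "wx": 0, "wy": 0, "wz": 0}
    - {"dx": 0.4, "dy": 2, "dz": 2.5, "wx": 0, "wy": 0, "wz": 0}
    - {"dx": 0, "dy": 0.6, "dz": 0.7, "wx": 0, "wy": 0, "wz": 0}
    - {"dx": 0, "dy": 0, "dz": 0, "wx": 0, "wy": 0, "wz": 0}

```text
clock: 28.55
tool_pos: [629.5, -207.2, 60.7]
ee_rot: [0.508, 0.487, 0.517, -0.488]
force: [-0.1, 0.8, -1.2]
grip_width: 30.5
```

```bash
python3 -c "
from h import *
to(628.3,-209.2,32,3)"
```

```text
t 28.55 pos [ 629.5 -207.2   60.7] grip 30.54311751837479 F [-0.1  0.8 -1.2]
[[-0.011  0.999  0.049]
 [ 0.008  0.049 -0.999]
 [-1.    -0.01  -0.008]]
[-0.371  0.287  1.256  0.003  1.611  1.15 ]
d tool now [ 2.87 -0.1   0.21] after turn [ 2.87 -0.13  0.19] rotvec [-0.003 -0.008  0.01 ]
```

Request:
drive_tool:
  rows:
    - {"dx": 0.8, "dy": -0.1, "dz": 0.2, "wx": -0.003, "wy": -0.008, "wz": 0.01}
    - {"dx": 1, "dy": 0, "dz": 0, "wx": 0, "wy": 0, "wz": 0}
    - {"dx": 0.8, "dy": 0, "dz": 0, "wx": 0, "wy": 0, "wz": 0}
    - {"dx": 0, "dy": 0, "dz": 0, "wx": 0, "wy": 0, "wz": 0}

```text
clock: 28.95
tool_pos: [626.1, -204.1, 31.6]
ee_rot: [0.513, 0.486, 0.515, -0.486]
force: [0.2, 0.1, -1.8]
grip_width: 30.4
```

```bash
python3 -c "
from h import *
snap('wrist','w21');to(628.3,-209.3,0.3,3)"
```

```text
t 29.0 pos [ 626.4 -204.1   32.3] grip 30.01825771753877 F [ 0.2  0.5 -1.6]
[[-0.001  0.998  0.055]
 [ 0.002  0.055 -0.998]
 [-1.    -0.001 -0.002]]
[-3.670e-01  2.790e-01  1.316e+00  1.000e-03  1.548e+00  1.148e+00]
d tool now [3.2  0.16 0.53] after turn [3.2  0.16 0.53] rotvec [ 0.003 -0.002  0.001]
```

View pics/w21.png

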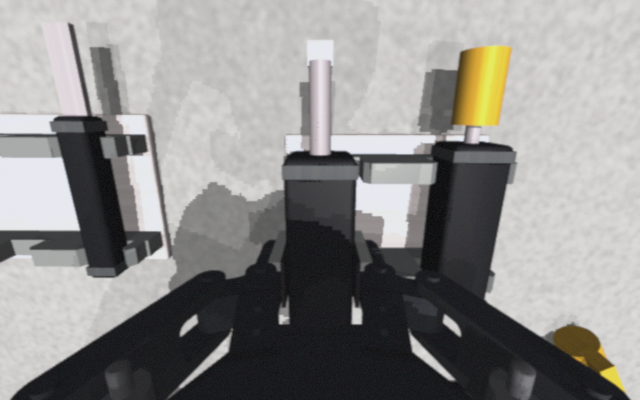

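Request:
drive_tool:
  rows:
    - {"dx": 0, "dy": 0.15, "dz": 0.5, "wx": 0, "wy": 0, "wz": 0}
    - {"dx": 0.2, "dy": 0, "dz": 0.1, "wx": 0, "wy": 0, "wz": 0}
    - {"dx": 0, "dy": 0, "dz": 0, "wx": 0, "wy": 0, "wz": 0}

```text
clock: 29.3
tool_pos: [628.9, -210.3, 31.6]
ee_rot: [0.514, 0.486, 0.514, -0.486]
force: [-0.3, -0.0, -1.8]
grip_width: 30.3
```

```bash
python3 -c "
from h import *
to(628.3,-209.3,0.3,3)"
```

```text
t 29.3 pos [ 628.9 -210.3   31.6] grip 30.25207460516575 F [-0.3 -0.  -1.8]
[[ 0.     0.998  0.056]
 [ 0.001  0.056 -0.998]
 [-1.     0.    -0.001]]
[-3.750e-01  2.890e-01  1.306e+00  1.000e-03  1.546e+00  1.141e+00]
d tool now [ 3.13 -0.05 -0.1 ] after turn [ 3.13 -0.05 -0.1 ] rotvec [ 0.003 -0.001 -0.   ]
```

Request:
drive_tool:
  rows:
    - {"dx": 0.4, "dy": 0, "dz": -0.08, "wx": 0.003, "wy": 0, "wz": 0}
    - {"dx": 0.7, "dy": 0, "dz": 0, "wx": 0, "wy": 0, "wz": 0}
    - {"dx": 0.8, "dy": 0, "dz": 0, "wx": 0, "wy": 0, "wz": 0}
    - {"dx": 0.6, "dy": 0, "dz": 0, "wx": 0, "wy": 0, "wz": 0}
    - {"dx": 0.3, "dy": 0, "dz": 0, "wx": 0, "wy": 0, "wz": 0}

```text
clock: 29.8
tool_pos: [629.3, -209.9, 1.9]
ee_rot: [0.513, 0.487, 0.512, -0.486]
force: [0.6, 0.4, -1.3]
grip_width: 30.3
```

```bash
python3 -c "
from h import *
to(628.3,-209.3,0.3,3)"
```

```text
t 29.8 pos [ 629.3 -209.9    1.9] grip 30.266411885480167 F [ 0.6  0.4 -1.3]
[[ 0.002  0.999  0.052]
 [ 0.001  0.052 -0.999]
 [-1.     0.002 -0.001]]
[-3.740e-01  3.060e-01  1.339e+00  1.000e-03  1.495e+00  1.145e+00]
d tool now [ 0.16 -0.1  -0.06] after turn [ 0.16 -0.1  -0.06] rotvec [-0.001 -0.001 -0.002]
```

Request:
drive_tool:
  rows:
    - {"dx": 0.3, "dy": 0, "dz": 0, "wx": 0, "wy": 0, "wz": 0}

```text
clock: 29.9
tool_pos: [629.2, -209.9, -0.0]
ee_rot: [0.513, 0.487, 0.512, -0.486]
force: [-9.1, 2.0, 18.2]
grip_width: 30.6
```

Request:
drive_tool:
  rows:
    - {"dx": 0.2, "dy": 0, "dz": 0, "wx": 0, "wy": 0, "wz": 0}

```text
clock: 30.0
tool_pos: [629.4, -210.0, 0.0]
ee_rot: [0.513, 0.488, 0.512, -0.486]
force: [-5.6, 1.7, 10.1]
grip_width: 30.2
```

Request:
drive_tool:
  rows:
    - {"dx": 0, "dy": 0, "dz": 0, "wx": 0, "wy": 0, "wz": 0}
    - {"dx": 0, "dy": 0, "dz": 0, "wx": 0, "wy": 0, "wz": 0}
    - {"dx": -1, "dy": 0, "dz": 0, "wx": 0, "wy": 0, "wz": 0}
    - {"dx": -2, "dy": 0, "dz": 0, "wx": 0, "wy": 0, "wz": 0}
    - {"dx": -4, "dy": 0, "dz": 0, "wx": 0, "wy": 0, "wz": 0}
    - {"dx": -4, "dy": 0, "dz": 0, "wx": 0, "wy": 0, "wz": 0}
    - {"dx": -4, "dy": -1, "dz": -2, "wx": 0, "wy": 0, "wz": 0}
    - {"dx": -3, "dy": -1.5, "dz": -3.8, "wx": 0, "wy": 0, "wz": 0}
    - {"dx": 0, "dy": -1.5, "dz": -4, "wx": 0, "wy": 0, "wz": 0}
    - {"dx": 0, "dy": -1.5, "dz": -3, "wx": 0, "wy": 0, "wz": 0}
    - {"dx": 0, "dy": 0, "dz": 0, "wx": 0, "wy": 0, "wz": 0}
  gripper: 0.5

```text
clock: 31.1
tool_pos: [566.5, -82.3, 194.0]
ee_rot: [0.515, 0.49, 0.509, -0.485]
force: [1.5, -0.9, 0.8]
grip_width: 42.6
```

```bash
cat > rk.py <<'E'
from h import *
import sys
def rack(f):
    s,p,W=load(f); z=W[...,2]
    B=dict(slim0=((633.2,-59.4),2.8,43,18),slim1=((630.2,2.55),2.8,43,18),slim2=((627.2,64.5),2.8,43,18),wide0=((632.1,-288.9),3.05,57,32),wide1=((627.9,-209.),3.05,57,32))
    for k,(c,yw,top,w) in B.items():
        a=np.radians(yw); X=np.array([np.cos(a),np.sin(a)]); Y=np.array([-X[1],X[0]]); d=W[...,:2]-c; lx=d@X; ly=d@Y
        m=(abs(ly)<w/2+6)&(lx<54.5+8)&(lx>-62)&(z>top-5)&(z<top+8)&(p.max(-1)<110)
        q=np.stack([lx[m],ly[m],z[m]],1)
        if len(q)<80: print(k,'empty',len(q)); continue
        k1=np.polyfit(q[:,0],q[:,2],1); r=rect(q[:,:2].astype(np.float32))
        fr=q[q[:,0]>10]; 
        print(k,'n',len(q),'lx %.1f..%.1f'%tuple(np.percentile(q[:,0],[.5,99.5])),'ly %.1f..%.1f'%tuple(np.percentile(q[:,1],[1,99])),'top %.1f (want %d)'%(np.median(q[:,2]),top),'tilt deg %.2f'%np.degrees(k1[0]),'tip: ',np.round(np.percentile(lx[(abs(ly)<9)&(z>20)&(z<60)&(lx<115)&(lx>40)],99.5),1))
rack(sys.argv[1])
E
python3 -c "
from h import *
st();snap('wrist','w22');snap('scene','s22');snap('side','d22')"; python3 rk.py w22
```

```text
t 31.1 pos [566.5 -82.3 194. ] grip 42.603596155850965 F [ 1.5 -0.9  0.8]
[[ 0.011  0.999  0.049]
 [ 0.     0.049 -0.999]
 [-1.     0.011  0.   ]]
[-0.205  0.005  1.33   0.003  1.797  1.317]
slim0 n 1406 lx -49.2..52.9 ly -9.2..8.0 top 42.4 (want 43) tilt deg 0.01 tip:  102.1
slim1 empty 3
slim2 n 1516 lx -51.4..50.0 ly -8.5..8.3 top 42.3 (want 43) tilt deg -0.07 tip:  99.1
wide0 n 3003 lx -49.6..52.5 ly -15.4..16.0 top 56.3 (want 57) tilt deg -0.05 tip:  100.6
wide1 n 2782 lx -49.2..52.6 ly -14.5..16.1 top 56.3 (want 57) tilt deg -0.12 tip:  100.8
```

View pics/w22.png

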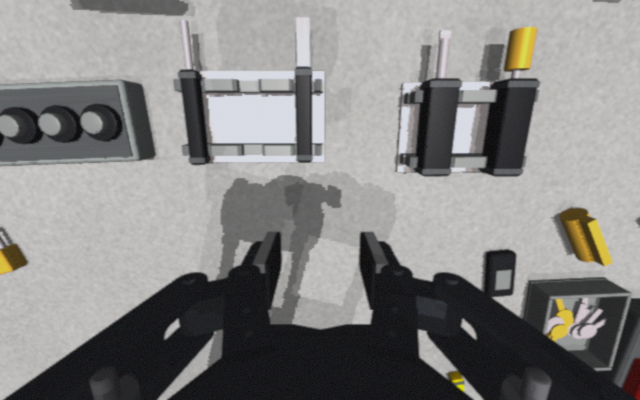

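View pics/d22.png

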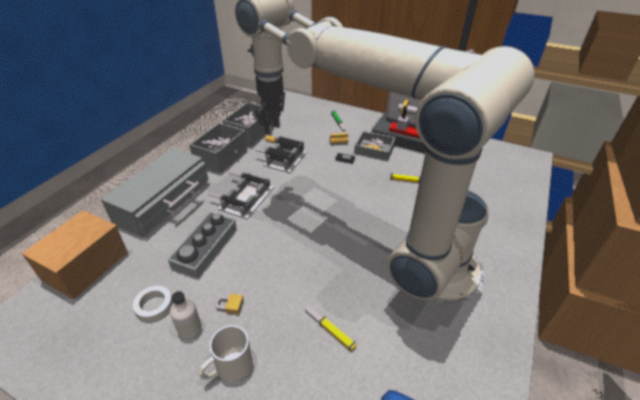

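```bash
python3 -c "
from h import *
to(610.4,253.5,50,3)"
```

```text
t 31.25 pos [567.4 -85.7 191.7] grip 42.60617122621871 F [-0.6  0.3  0. ]
[[ 0.008  0.999  0.046]
 [-0.001  0.046 -0.999]
 [-1.     0.008  0.001]]
[-2.100e-01  1.100e-02  1.328e+00  1.000e-03  1.795e+00  1.316e+00]
d tool now [ 14.18   5.73 -33.71] after turn [ 14.17   6.07 -33.65] rotvec [-0.007  0.001 -0.008]
```

Request:
drive_tool:
  rows:
    - {"dx": 0, "dy": 0.7, "dz": -3.5, "wx": 0, "wy": 0, "wz": -0.008}
    - {"dx": 0, "dy": 0.7, "dz": -4.4, "wx": 0, "wy": 0, "wz": 0}
    - {"dx": 0, "dy": 0.7, "dz": -4.4, "wx": 0, "wy": 0, "wz": 0}
    - {"dx": 0, "dy": 0.7, "dz": -4.4, "wx": 0, "wy": 0, "wz": 0}
    - {"dx": 0, "dy": 0.7, "dz": -4.4, "wx": 0, "wy": 0, "wz": 0}
    - {"dx": 0, "dy": 0.7, "dz": -4.4, "wx": 0, "wy": 0, "wz": 0}
    - {"dx": 2, "dy": 0.7, "dz": -4, "wx": 0, "wy": 0, "wz": 0}
    - {"dx": 3, "dy": 0.4, "dz": -2, "wx": 0, "wy": 0, "wz": 0}
    - {"dx": 3, "dy": 0, "dz": 0, "wx": 0, "wy": 0, "wz": 0}
    - {"dx": 2, "dy": 0, "dz": 0, "wx": 0, "wy": 0, "wz": 0}
    - {"dx": 0, "dy": 0, "dz": 0, "wx": 0, "wy": 0, "wz": 0}
  gripper: 0

```text
clock: 32.35
tool_pos: [616.8, 229.3, 75.8]
ee_rot: [0.505, 0.489, 0.507, -0.499]
force: [0.3, -0.2, -0.5]
grip_width: 0.0
```

```bash
python3 -c "
from h import *
to(610.4,253.5,40,3)"
```

```text
t 32.35 pos [616.8 229.3  75.8] grip 0.0038417335999710585 F [ 0.3 -0.2 -0.5]
[[-0.012  1.     0.025]
 [-0.008  0.025 -1.   ]
 [-1.    -0.012  0.007]]
[ 0.306  0.271  1.249 -0.004  1.636  1.852]
d tool now [ 3.57 -0.54 -2.46] after turn [ 3.58 -0.51 -2.45] rotvec [-0.027  0.007  0.012]
```

Request:
drive_tool:
  rows:
    - {"dx": 0.5, "dy": -0.4, "dz": -1.4, "wx": -0.02, "wy": 0.007, "wz": 0.012}
    - {"dx": 1, "dy": -0.2, "dz": -1.2, "wx": 0, "wy": 0, "wz": 0}
    - {"dx": 1, "dy": 0, "dz": 0, "wx": 0, "wy": 0, "wz": 0}
    - {"dx": 0.7, "dy": 0, "dz": 0, "wx": 0, "wy": 0, "wz": 0}
    - {"dx": 0, "dy": 0, "dz": 0, "wx": 0, "wy": 0, "wz": 0}

```text
clock: 32.85
tool_pos: [611.9, 255.9, 43.7]
ee_rot: [0.512, 0.49, 0.51, -0.488]
force: [0.1, -0.7, 0.3]
grip_width: -0.2
```

```bash
python3 -c "
from h import *
to(610.4,253.5,30,3)"
```

```text
t 32.85 pos [611.9 255.9  43.7] grip -0.17660898100288838 F [ 0.1 -0.7  0.3]
[[ 0.004  0.999  0.044]
 [ 0.001  0.044 -0.999]
 [-1.     0.004 -0.001]]
[ 0.345  0.28   1.295 -0.     1.563  1.871]
d tool now [ 1.37 -0.17  0.23] after turn [ 1.37 -0.17  0.23] rotvec [-0.008 -0.001 -0.004]
```

Request:
drive_tool:
  rows:
    - {"dx": 0.3, "dy": -0.15, "dz": 0.2, "wx": 0, "wy": 0, "wz": 0}
    - {"dx": 0.6, "dy": 0, "dz": 0, "wx": 0, "wy": 0, "wz": 0}
    - {"dx": 0.4, "dy": 0, "dz": 0, "wx": 0, "wy": 0, "wz": 0}

```text
clock: 33.15
tool_pos: [611.7, 253.4, 32.1]
ee_rot: [0.512, 0.491, 0.509, -0.487]
force: [0.1, -0.8, -0.8]
grip_width: 0.1
```

Request:
drive_tool:
  rows:
    - {"dx": 0.4, "dy": 0, "dz": 0, "wx": 0, "wy": 0, "wz": 0}

```text
clock: 33.25
tool_pos: [611.9, 253.3, 28.2]
ee_rot: [0.512, 0.491, 0.509, -0.487]
force: [-2.0, -0.9, 2.9]
grip_width: 0.3
```

Request:
drive_tool:
  rows:
    - {"dx": 0.4, "dy": 0, "dz": 0, "wx": 0, "wy": 0, "wz": 0}

```text
clock: 33.35
tool_pos: [611.9, 253.4, 24.6]
ee_rot: [0.512, 0.492, 0.509, -0.487]
force: [-2.7, -0.5, 5.3]
grip_width: -0.0
```

Request:
drive_tool:
  rows:
    - {"dx": 0.3, "dy": 0, "dz": 0, "wx": 0, "wy": 0, "wz": 0}

```text
clock: 33.45
tool_pos: [612.1, 253.4, 24.2]
ee_rot: [0.512, 0.492, 0.509, -0.486]
force: [-9.0, -4.2, 21.1]
grip_width: -0.2
```

Request:
drive_tool:
  rows:
    - {"dx": -1.2, "dy": 0, "dz": 0, "wx": 0, "wy": 0, "wz": 0}
    - {"dx": -1.5, "dy": 0, "dz": 0, "wx": 0, "wy": 0, "wz": 0}
    - {"dx": 0, "dy": 0, "dz": 2, "wx": 0, "wy": 0, "wz": 0}
    - {"dx": 0, "dy": 0.2, "dz": 2.3, "wx": 0, "wy": 0, "wz": 0}
    - {"dx": 0, "dy": 0, "dz": 0, "wx": 0, "wy": 0, "wz": 0}

```text
clock: 33.95
tool_pos: [617.0, 208.3, 54.4]
ee_rot: [0.513, 0.493, 0.509, -0.485]
force: [-0.3, -0.9, -0.5]
grip_width: -0.0
```

```bash
python3 -c "
from h import *
to(614.2,208.7,30,3)"
```

```text
t 33.95 pos [617.  208.3  54.4] grip -0.014223435290708302 F [-0.3 -0.9 -0.5]
[[ 0.012  0.999  0.045]
 [ 0.003  0.045 -0.999]
 [-1.     0.013 -0.002]]
[ 2.740e-01  2.340e-01  1.330e+00 -1.000e-03  1.565e+00  1.800e+00]
d tool now [ 2.44 -0.3  -0.05] after turn [ 2.44 -0.27 -0.06] rotvec [-0.008 -0.002 -0.013]
```

Request:
drive_tool:
  rows:
    - {"dx": 0.6, "dy": -0.25, "dz": -0.05, "wx": -0.008, "wy": -0.002, "wz": -0.013}
    - {"dx": 0.8, "dy": 0, "dz": 0, "wx": 0, "wy": 0, "wz": 0}
    - {"dx": 0.6, "dy": 0, "dz": 0, "wx": 0, "wy": 0, "wz": 0}
    - {"dx": 0.2, "dy": 0, "dz": 0, "wx": 0, "wy": 0, "wz": 0}

```text
clock: 34.35
tool_pos: [613.7, 208.3, 29.3]
ee_rot: [0.512, 0.486, 0.514, -0.488]
force: [0.6, -1.0, 0.8]
grip_width: 0.2
```

Request:
drive_tool:
  rows:
    - {"dx": 0.4, "dy": 0, "dz": 0, "wx": 0, "wy": 0, "wz": 0}

```text
clock: 34.45
tool_pos: [613.8, 208.4, 25.3]
ee_rot: [0.512, 0.486, 0.514, -0.488]
force: [-0.7, -2.0, 4.0]
grip_width: -0.1
```

Request:
drive_tool:
  rows:
    - {"dx": 0.4, "dy": 0, "dz": 0, "wx": 0, "wy": 0, "wz": 0}

```text
clock: 34.55
tool_pos: [614.0, 208.4, 24.1]
ee_rot: [0.513, 0.486, 0.513, -0.487]
force: [-10.0, -4.8, 25.8]
grip_width: 0.2
```

Request:
drive_tool:
  rows:
    - {"dx": 0.3, "dy": 0, "dz": 0, "wx": 0, "wy": 0, "wz": 0}

```text
clock: 34.65
tool_pos: [614.0, 208.4, 24.3]
ee_rot: [0.513, 0.486, 0.513, -0.487]
force: [-8.2, -4.7, 15.7]
grip_width: -0.2
```

Request:
drive_tool:
  rows:
    - {"dx": -1.2, "dy": 0, "dz": 0, "wx": 0, "wy": 0, "wz": 0}
    - {"dx": -1.5, "dy": 0, "dz": 0, "wx": 0, "wy": 0, "wz": 0}
    - {"dx": 0, "dy": 0, "dz": 2, "wx": 0, "wy": 0, "wz": 0}
    - {"dx": 0, "dy": 0.3, "dz": 2.3, "wx": 0, "wy": 0, "wz": 0}
    - {"dx": 0, "dy": 0, "dz": 0, "wx": 0, "wy": 0, "wz": 0}

```text
clock: 35.15
tool_pos: [620.3, 167.3, 56.2]
ee_rot: [0.515, 0.487, 0.513, -0.484]
force: [0.4, 0.3, 0.1]
grip_width: -0.1
```

```bash
python3 -c "
from h import *
to(618.2,163.9,30,3)"
```

```text
t 35.15 pos [620.3 167.3  56.2] grip -0.10015163901408203 F [0.4 0.3 0.1]
[[ 0.004  0.998  0.057]
 [ 0.001  0.057 -0.998]
 [-1.     0.004 -0.001]]
[0.21  0.219 1.344 0.    1.575 1.724]
d tool now [ 2.62 -0.24  0.33] after turn [ 2.62 -0.23  0.33] rotvec [ 0.005 -0.001 -0.004]
```

Request:
drive_tool:
  rows:
    - {"dx": 0.6, "dy": -0.2, "dz": 0.3, "wx": 0, "wy": 0, "wz": -0.004}
    - {"dx": 0.8, "dy": 0, "dz": 0, "wx": 0, "wy": 0, "wz": 0}
    - {"dx": 0.8, "dy": 0, "dz": 0, "wx": 0, "wy": 0, "wz": 0}
    - {"dx": 0.2, "dy": 0, "dz": 0, "wx": 0, "wy": 0, "wz": 0}

```text
clock: 35.55
tool_pos: [617.8, 166.3, 30.2]
ee_rot: [0.513, 0.485, 0.515, -0.485]
force: [-0.4, 0.3, 1.1]
grip_width: 0.3
```

Request:
drive_tool:
  rows:
    - {"dx": 0.4, "dy": 0, "dz": 0, "wx": 0, "wy": 0, "wz": 0}

```text
clock: 35.65
tool_pos: [617.9, 166.4, 26.1]
ee_rot: [0.514, 0.485, 0.515, -0.485]
force: [-0.0, -2.2, 4.2]
grip_width: 0.2
```

Request:
drive_tool:
  rows:
    - {"dx": 0.4, "dy": 0, "dz": 0, "wx": 0, "wy": 0, "wz": 0}

```text
clock: 35.75
tool_pos: [618.2, 166.4, 24.1]
ee_rot: [0.514, 0.485, 0.515, -0.485]
force: [-10.0, -3.6, 22.5]
grip_width: -0.4
```

Request:
drive_tool:
  rows:
    - {"dx": 0.3, "dy": 0, "dz": 0, "wx": 0, "wy": 0, "wz": 0}

```text
clock: 35.85
tool_pos: [618.2, 166.4, 24.2]
ee_rot: [0.515, 0.486, 0.514, -0.484]
force: [-9.9, -3.1, 18.4]
grip_width: -0.2
```

Key 3 bottomed too. Retreat and do a final check of the racks.

Request:
drive_tool:
  rows:
    - {"dx": -2, "dy": 0, "dz": 0, "wx": 0, "wy": 0, "wz": 0}
    - {"dx": -4, "dy": 0, "dz": 0, "wx": 0, "wy": 0, "wz": 0}
    - {"dx": -4, "dy": 0, "dz": 0, "wx": 0, "wy": 0, "wz": 0}
    - {"dx": -4, "dy": -2, "dz": 2, "wx": 0, "wy": 0, "wz": 0}
    - {"dx": -3, "dy": -2, "dz": 3.5, "wx": 0, "wy": 0, "wz": 0}
    - {"dx": 0, "dy": -2, "dz": 4, "wx": 0, "wy": 0, "wz": 0}
    - {"dx": 0, "dy": -1, "dz": 4, "wx": 0, "wy": 0, "wz": 0}
    - {"dx": 0, "dy": 0, "dz": 4, "wx": 0, "wy": 0, "wz": 0}
    - {"dx": 0, "dy": 0, "dz": 3, "wx": 0, "wy": 0, "wz": 0}
    - {"dx": 0, "dy": 0, "dz": 0, "wx": 0, "wy": 0, "wz": 0}
    - {"dx": 0, "dy": 0, "dz": 0, "wx": 0, "wy": 0, "wz": 0}

```text
clock: 36.95
tool_pos: [558.4, -45.2, 199.7]
ee_rot: [0.517, 0.484, 0.516, -0.482]
force: [1.0, 0.0, -0.0]
grip_width: 0.1
```

```bash
python3 -c "
from h import *
st();snap('wrist','w30')"; python3 rk.py w30
```

```text
t 36.95 pos [558.4 -45.2 199.7] grip 0.11098066564322126 F [ 1.  0. -0.]
[[ 0.003  0.998  0.066]
 [ 0.002  0.066 -0.998]
 [-1.     0.003 -0.001]]
[-0.143 -0.019  1.343  0.002  1.815  1.362]
slim0 n 1354 lx -48.9..52.5 ly -8.8..8.5 top 42.3 (want 43) tilt deg 0.04 tip:  101.8
slim1 empty 1
slim2 n 1467 lx -51.1..50.3 ly -8.3..8.8 top 42.4 (want 43) tilt deg -0.00 tip:  99.1
wide0 n 2980 lx -50.2..51.8 ly -15.4..16.0 top 56.3 (want 57) tilt deg 0.01 tip:  100.4
wide1 n 2891 lx -49.8..52.0 ly -14.7..16.2 top 56.3 (want 57) tilt deg -0.06 tip:  101.1
```

View pics/w30.png

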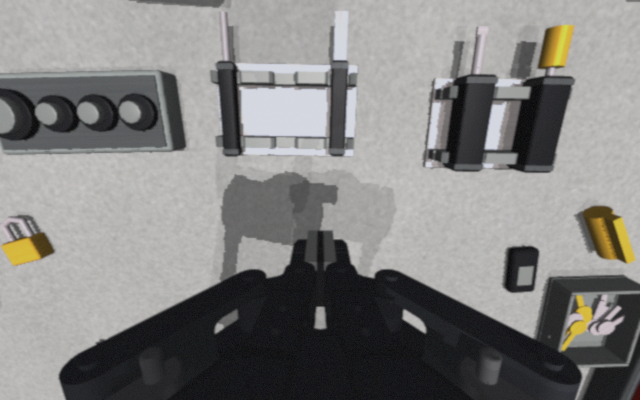

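```bash
python3 -c "
from plant import *
print(finish_job())"
```

```text
the job is handed in; nothing more can be done
None
```

The bench is closed down and the job is handed in at about 37 s. No verdict came back.

**What I did, in order:**
1. Pressed the stop button to its hard stop, shown by the force rising past the 5 N spring force to 18 N with no more travel.
2. Stowed the four tools that were out:

| Tool | Cradle |
|---|---|
| round file | slim rack, +y end |
| flat file | slim rack, −y end |
| wire brush | wide rack, −y end |
| screwdriver | wide rack, +y end |

3. Pressed keys 1, 2 and 3 in that order, working outward from the stop button. Each reached the same bottom position at about 21–26 N.

I did not see a pin pick in any view. The area close around the robot's base was partly hidden.

**Last checks, from the wrist camera:**
- All four handles lie level, with tilt under 0.1°.
- Each is centred within about 2 mm of its seat, with the blade pointing away from the robot.
- Handle tops read 42.3 and 56.3 mm against the expected 43 and 57. The bench itself reads about 0.5 mm low, so they are fully home.
- The padlock, fob and other bystanders looked untouched in the last views. I did not measure their positions.
- The gripper is empty and clear of everything.

**One disagreement with the spec:** with the fingers shut, the fingertips sit about 32–33 mm behind the reported tool point, not 8 mm ahead of it. Both cameras and the contact force showed this, so I used the measured offset.

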